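# Snug the lever nuts of a pressure filter holder in star order

### The arm

A 6-joint arm with a two-finger parallel gripper is mounted at the origin on the work surface. World frame = base frame: x ahead of the robot, y to its left, z up, the work surface at z = 0. Lengths are in mm, angles in rad, forces in N, time in s.
With the tool pointing down it reaches from about 350 to 975 mm from the base axis. Payload 7.1 kg.
Tool frame: the origin (TCP) lies between the finger pads; the fingertips stand 19 mm ahead of it and the grasp point (between the pads) is the TCP; z points along the fingers, y is the line along which they close (so a half turn about z gives the same grasp; the last joint's range is limited). The gripper opens to 88 mm and grips with 3 to 60 N. Pads are 20 mm wide; open, the fingers measure 115 mm over their backs; the gripper's body (75 mm by 178 mm) begins 61 mm behind the grasp point.
Start: joints at [-1.127, 0.423, 1.63, -0, 1.089, -0.019], TCP at [279.049, -559.228, 204.175] pointing down, gripper open.
Joint ranges: [-3, 3], [-0.9, 2.11], [0.09, 2.58], [-1.31, 4.45], [0.11, 2.69], [-2.54, 2.54]. Speed limits (rad/s): [2.39, 2.39, 3.01, 3.14, 3.14, 3.14].

### API

Orientations are given as a rotation vector (axis times angle).
In Python, from workcell import ctrl gives the robot as it stands.
- The arm moves only by the tool arm_command, never from a script. Its argument "series" is a list of rows, each an object with "linear": the shift along the tool's x, y, z in m, a list of three; "turn": the turn about the tool's z in rad. A call has 1 to 10 rows; each row shifts and turns the commanded pose from where the row before left it, along the tool's axes as they then stand; what a row does not reach is not made up. A row lasts 1/10 s, in which the tool goes at most 50 mm and 8.59 degrees, less where a joint would pass 70% of its speed; a pose out of reach is approached as far as the arm can. A call with a gripper value outside its range is refused whole. "jaw" is the opening, from -1 (shut) to 1 (fully open), set as the call begins (left out, the last holds). The fingers move at their own pace and stop on an object; the grip force is fixed at half the most. Time passes only in rows, so rows that do not move let the fingers close. It gives the time, the measured TCP pose, the force, the opening and the grip force at its end, in the units of the state.
- ctrl.get_obs(): the state, without advancing time (a new reading comes with each control period).
- ctrl.get_image(name): name is "scene" or "top"; returns a dict with "frame" (420x560x3 uint8, blue, green, red), "fx", "fy", "cx", "cy" (pixels), "k1" (the pictures are not rectified: a ray, as slopes to the right and down, at radius r is drawn at 1 + k1 r^2 times it, then the intrinsics apply), "rvec" (rotation vector, rad) and "tvec" (3), from world to camera coordinates, as OpenCV has them. Camera axes: x right, y down, z forward; pixel columns grow to the right and rows downward; lengths in mm; the calibration is good to about 2 mm. A picture is of the moment at which its call begins. There is no depth.
- ctrl.close_job(): hands the job in; it is judged then, once.
The state is a dict: "t": time; "qpos": joint angles; "qvel": joint speeds; "joint_torque": joint torques, N m; "ee_pos": TCP position; "orientation": TCP orientation; "ft_force": force on the tool from outside, world axes, zero at the start; "moment": the same for the moment, N m; "width": finger opening in mm; "grasp_force": force on a finger pad.
Only numpy, scipy, OpenCV 4.12 (cv2) and the standard library are available. Lean on these libraries where they do the work, as an engineer would, in place of code of your own. Each camera call takes 0.05 s, during which the arm holds its last target. There are 200 camera calls.

### The job

Close the steel filter holder: snug its four lever nuts clockwise by their upright handles in star order, a little at a time - first bring each nut about half-way down, one opposite pair and then the other, and only then tighten all four fully home until each comes firmly up against its stop by feel - so that the cover goes down evenly, is never badly cocked, and ends level and seated on its gasket. Snug only: once a nut is up against its stop do not lean on its springy arm. Leave the bottle, jar and beaker alone.

Things in the scene. Friction and masses are not known exactly. Their poses are not given: they have to be found in the camera images.
- vessel: Stainless base dish of a pressure filter holder, 176 mm across, on rubber feet, fixed to the bench; orange gasket in it. Origin: centre of its underside on the bench, z up. Four studs on a circle of 60 mm radius at 0, 90, 180, 270 deg from its x axis, counter-clockwise from above, carry nuts a, b, c, d: a is opposite c, b opposite d. Seated, the cover's underside is 61.5 mm above this origin.
- cover: Stainless cover, disc 176 mm across, 12 mm thick, low central spigot (top 42 mm above the underside). Origin: centre of its underside; z its upward normal. At the start 5.5 to 7 mm too high. The sprung gasket presses it up against the nuts, so each nut turned down pulls its side down (one nut 4 mm below its opposite tilts it 0.033 rad).
- handle_a (a point): Middle of the upright blue handle of lever nut a: round pin 16 mm in diameter, 40 mm tall, on the outer end of a flat springy arm, 70 mm from the nut's axis. Push its side, or pinch it, to turn the nut; clockwise from above tightens. Height above the vessel's origin: 121.0 to 122.5 mm slack, 115.5 mm at home. Start: the arm points outward, 0.25 to 0.85 rad counter-clockwise of the radial line.
- hub_a (a point): Top centre of the hub (30 mm across) of nut a, on its axis, 18 mm below the handle's middle; x along the unbent arm. The nut sinks 5 mm per rad and has 1.1 to 1.4 rad to go from the start, not the same for all: feel for it. Turning takes 4 to 7 N at the handle; it stays where left. Home is a hard stop; the arm bends about 1 mm per 4 N. 8 to 11 N is snug, 15 N (3.6 mm) too much.
- handle_b (a point): Middle of the upright yellow handle of lever nut b: round pin 16 mm in diameter, 40 mm tall, on the outer end of a flat springy arm, 70 mm from the nut's axis. Push its side, or pinch it, to turn the nut; clockwise from above tightens. Height above the vessel's origin: 121.0 to 122.5 mm slack, 115.5 mm at home. Start: the arm points outward, 0.25 to 0.85 rad counter-clockwise of the radial line.
- hub_b (a point): Top centre of the hub (30 mm across) of nut b, on its axis, 18 mm below the handle's middle; x along the unbent arm. The nut sinks 5 mm per rad and has 1.1 to 1.4 rad to go from the start, not the same for all: feel for it. Turning takes 4 to 7 N at the handle; it stays where left. Home is a hard stop; the arm bends about 1 mm per 4 N. 8 to 11 N is snug, 15 N (3.6 mm) too much.
- handle_c (a point): Middle of the upright blue handle of lever nut c: round pin 16 mm in diameter, 40 mm tall, on the outer end of a flat springy arm, 70 mm from the nut's axis. Push its side, or pinch it, to turn the nut; clockwise from above tightens. Height above the vessel's origin: 121.0 to 122.5 mm slack, 115.5 mm at home. Start: the arm points outward, 0.25 to 0.85 rad counter-clockwise of the radial line.
- hub_c (a point): Top centre of the hub (30 mm across) of nut c, on its axis, 18 mm below the handle's middle; x along the unbent arm. The nut sinks 5 mm per rad and has 1.1 to 1.4 rad to go from the start, not the same for all: feel for it. Turning takes 4 to 7 N at the handle; it stays where left. Home is a hard stop; the arm bends about 1 mm per 4 N. 8 to 11 N is snug, 15 N (3.6 mm) too much.
- handle_d (a point): Middle of the upright yellow handle of lever nut d: round pin 16 mm in diameter, 40 mm tall, on the outer end of a flat springy arm, 70 mm from the nut's axis. Push its side, or pinch it, to turn the nut; clockwise from above tightens. Height above the vessel's origin: 121.0 to 122.5 mm slack, 115.5 mm at home. Start: the arm points outward, 0.25 to 0.85 rad counter-clockwise of the radial line.
- hub_d (a point): Top centre of the hub (30 mm across) of nut d, on its axis, 18 mm below the handle's middle; x along the unbent arm. The nut sinks 5 mm per rad and has 1.1 to 1.4 rad to go from the start, not the same for all: feel for it. Turning takes 4 to 7 N at the handle; it stays where left. Home is a hard stop; the arm bends about 1 mm per 4 N. 8 to 11 N is snug, 15 N (3.6 mm) too much.
- reagent_mid (a point): Bystander: amber reagent bottle, 58 mm across, 125 mm tall; point half-way up.
- jar_mid (a point): Bystander: clear sample jar with white cap, 68 mm across, 85 mm tall; point half-way up.
- beaker_mid (a point): Bystander: small glass beaker, 64 mm across, 80 mm tall; point half-way up.
Things that resemble listed ones, but are neither listed nor needed, are in the scene too. What is shaped like the cover but blue or yellow is not meant.

How it is judged (in metres and radians):
On the way, in this order (a step that is already met when the one before it is completed fails the run):
1. the nuts of one opposite pair are both turned down part-way, each more than 1.2 mm lower than both nuts of the other pair, with no nut home yet (((z of each of handle_a, handle_c in the frame of handle_b below -0.0012 m and z of each of handle_a, handle_c in the frame of handle_d below -0.0012 m) or (z of each of handle_b, handle_d in the frame of handle_a below -0.0012 m and z of each of handle_b, handle_d in the frame of handle_c below -0.0012 m)) and z of each of handle_a, handle_b, handle_c, handle_d in the frame of vessel above 0.1163 m), for 0.1 s.
2. all four nuts are part-way down: each between 0.8 and 4.6 mm above its home height (z of handle_a in the frame of vessel between 0.1163 and 0.1201 m and z of handle_b in the frame of vessel between 0.1163 and 0.1201 m and z of handle_c in the frame of vessel between 0.1163 and 0.1201 m and z of handle_d in the frame of vessel between 0.1163 and 0.1201 m), for 0.1 s.
At the end, for the whole second after the job is handed in: All four lever nuts are home (each handle's middle within 0.25 mm of its home height of 115.5 mm above the vessel's origin), and the cover is level within 0.01 rad and seated (underside at most 62.5 mm above the vessel's origin) (z of handle_a in the frame of vessel between 0.11525 and 0.11575 m and z of handle_b in the frame of vessel between 0.11525 and 0.11575 m and z of handle_c in the frame of vessel between 0.11525 and 0.11575 m and z of handle_d in the frame of vessel between 0.11525 and 0.11575 m and angle between cover's own z axis and vertical below 0.01 rad and z of cover in the frame of vessel below 0.0625 m); the robot touches nothing.
It fails at once if a lever nut is forced: its springy arm is bent more than 3.6 mm at the handle, clockwise (about 15 N) (y of handle_a in the frame of hub_a below -0.0036 m or y of handle_b in the frame of hub_b below -0.0036 m or y of handle_c in the frame of hub_c below -0.0036 m or y of handle_d in the frame of hub_d below -0.0036 m).
It fails at once if the cover is badly cocked: tilted more than 0.048 rad (angle between cover's own z axis and vertical above 0.048 rad).
It fails at once if the bottle, jar or beaker is shifted by more than 20 mm or tipped (distance of any of reagent_mid, jar_mid, beaker_mid from where it was at the start of the episode above 0.02 m or angle between any of reagent_mid, jar_mid, beaker_mid's own z axis and vertical above 0.3 rad).
It also fails if it takes over 72 s, if anything falls off the work surface, if the arm or the gripper's body presses on something with over 40 N, if the wrist force passes 120 N, or if a joint passes its speed limit or range.

## Working session

There is one attempt and no reset: what is moved stays moved. The work goes in short steps, Python scripts to look and compute and a tool call to move; the robot and the scene stay as the last step left them, time stands still between calls to the robot, and variables do not carry over. Pictures are saved under pics/ and viewed, at most 10 in all, crops included, and the job is handed in when it is done.

Besides the shell and the picture viewer there is one more tool, called after ">>>" as a command line: name --argument value ..., lists and objects as JSON in quotes. arm_command: Moves the arm, as the interface text tells. Its arguments: {"type":"object","properties":{"series":{"type":"array"},"jaw":{"type":"number"}},"required":["series"]}

```bash
mkdir -p pics; python3 - <<'E'
from workcell import ctrl
import cv2,pickle,numpy as np
o=ctrl.get_obs();print({k:np.round(v,3) for k,v in o.items()})
D={}
for n in("scene","top"):
    d=ctrl.get_image(n);D[n]=d;cv2.imwrite(f"pics/{n}0.png",d["frame"]);print(n,{k:np.round(v,3) for k,v in d.items() if k!="frame"})
pickle.dump(D,open("d0.pkl","wb"))
E
```

```text
{'t': np.float64(0.0), 'qpos': array([-1.127,  0.424,  1.631,  0.   ,  1.089, -0.019]), 'qvel': array([ 0.001,  0.   , -0.001, -0.   ,  0.   , -0.002]), 'joint_torque': array([ 2.0000e-03, -5.4462e+01, -2.7366e+01,  6.4000e-02,  2.3000e-02,
       -0.0000e+00]), 'ee_pos': array([ 278.816, -558.725,  203.411]), 'orientation': array([-3.056, -0.72 ,  0.   ]), 'ft_force': array([ 0.21 ,  0.237, -0.124]), 'moment': array([ 0.027,  0.034, -0.034]), 'grasp_force': np.float64(0.0), 'width': np.float64(87.98)}
scene {'fx': np.float64(507.076), 'fy': np.float64(507.076), 'cx': np.float64(283.352), 'cy': np.float64(207.662), 'k1': np.float64(0.024), 'rvec': array([ 2.055,  1.579, -0.542]), 'tvec': array([-155.846, -376.442, 1582.182])}
top {'fx': np.float64(383.23), 'fy': np.float64(383.23), 'cx': np.float64(276.351), 'cy': np.float64(207.765), 'k1': np.float64(-0.011), 'rvec': array([ 2.192, -2.198,  0.083]), 'tvec': array([-10.011, 572.562, 913.156])}
```

View pics/scene0.png

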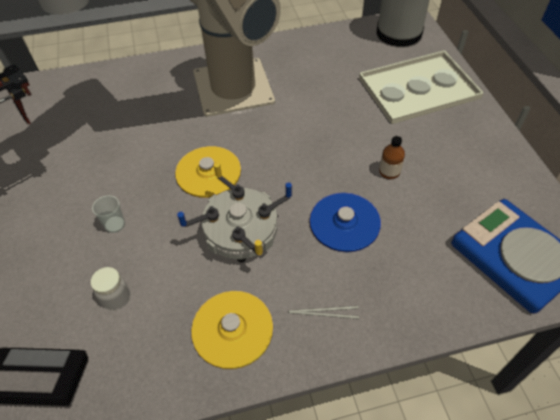

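View pics/top0.png

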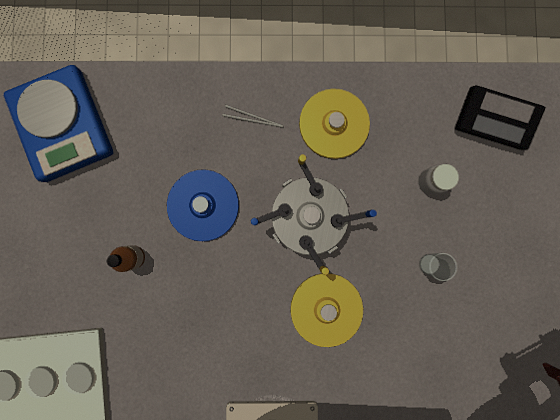

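The steel holder is at top (311,215) and scene (238,218). It has blue handles at top (254,221) and (373,212), and yellow handles at (302,158) and (325,273). The plain blue disc at (203,205) and the yellow discs at (335,123) and (327,310) have no studs or levers and aren't steel, so they are decoys. Next I'll measure and confirm with one crop.

```bash
cat > h.py <<'E'
import cv2,numpy as np
def ray(d,u,v):
    K=np.array([[d["fx"],0,d["cx"]],[0,d["fy"],d["cy"]],[0,0,1.]])
    p=cv2.undistortPoints(np.array([[[u,v]]],float),K,np.array([d["k1"],0,0,0.]))[0,0]
    R=cv2.Rodrigues(np.array(d["rvec"],float))[0];t=np.array(d["tvec"],float)
    return -R.T@t, R.T@np.array([p[0],p[1],1.])
def onz(d,u,v,z):
    c,r=ray(d,u,v);return (c+r*(z-c[2])/r[2])[:2]
def tri(d1,p1,d2,p2):
    c1,r1=ray(d1,*p1);c2,r2=ray(d2,*p2)
    s=np.linalg.lstsq(np.c_[r1,-r2],c2-c1,rcond=None)[0]
    a,b=c1+s[0]*r1,c2+s[1]*r2;return (a+b)/2,np.linalg.norm(a-b)
E
python3 - <<'E'
import pickle;from h import *
D=pickle.load(open("d0.pkl","rb"))
for n,(x0,x1,y0,y1) in dict(top=(235,395,140,290),scene=(165,305,155,270)).items():
    f=D[n]["frame"];h=cv2.cvtColor(f,cv2.COLOR_BGR2HSV)
    for c,lo,hi in(("blue",100,125),("yel",18,32)):
        m=cv2.inRange(h,(lo,140,60),(hi,255,255));k=np.zeros_like(m);k[y0:y1,x0:x1]=m[y0:y1,x0:x1]
        N,_,s,ce=cv2.connectedComponentsWithStats(k)
        for i in range(1,N):
            if s[i,4]>8: print(n,c,s[i],ce[i].round(2))
a=cv2.resize(D["top"]["frame"][145:285,240:390],None,fx=5,fy=4.2857*1,interpolation=cv2.INTER_CUBIC) if 0 else cv2.resize(D["top"]["frame"][142:288,240:390],None,fx=4,fy=4,interpolation=cv2.INTER_CUBIC)
cv2.imwrite("pics/crop1.png",a)
g=cv2.cvtColor(D["top"]["frame"],cv2.COLOR_BGR2GRAY)[175:258,265:358]
m=(cv2.GaussianBlur(g,(3,3),0)<70).astype(np.uint8);m=cv2.erode(m,np.ones((3,3)),iterations=2)
N,_,s,ce=cv2.connectedComponentsWithStats(m)
for i in range(1,N):print("dark",s[i,4],(ce[i]+[265,175]).round(1))
for u,v in((311,215),):print(onz(D["top"],u,v,110))
E
```

```text
top blue [235 191   3  28  66] [235.8  204.79]
top blue [369 210   7   7  37] [372.27 212.89]
top blue [251 218   7   7  38] [253.92 221.05]
top yel [304 140  61  19 822] [334.28 147.15]
top yel [298 155   8   7  45] [301.93 158.22]
top yel [297 266  60  24 750] [325.88 281.85]
scene blue [286 183   5  14  57] [288.3  189.47]
scene blue [178 212   8  14  64] [181.47 218.5 ]
scene yel [ 175  155   66   42 2058] [206.63 174.22]
scene yel [255 240   8  15  94] [258.13 247.26]
dark 5 [309.  176.2]
dark 1 [311. 180.]
dark 64 [315.9 189.4]
dark 84 [280.  212.2]
dark 89 [341.1 220.1]
dark 3 [351. 228.]
dark 3 [356. 227.]
dark 3 [270.  231.3]
dark 61 [306.3 242.8]
dark 1 [344. 240.]
dark 2 [340.5 244.5]
dark 66 [320.1 256.1]
dark 1 [337. 252.]
[550.61769093 -86.32765437]
```

View pics/crop1.png

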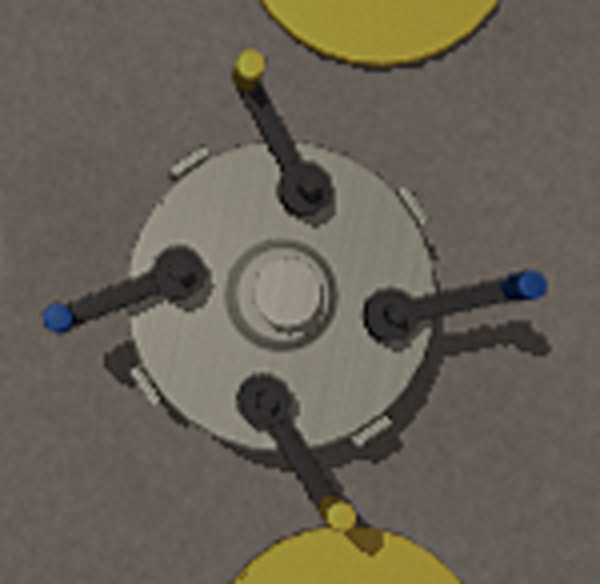

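The crop confirms it: a steel cover with four dark lever nuts. The caps are at top (302,158), (254,221), (372,213) and (325,271), and the hubs at (316,189), (285,211), (338,220) and (306,242).

```bash
python3 - <<'E'
import pickle;from h import *
from scipy.optimize import least_squares
D=pickle.load(open("d0.pkl","rb"));T=D["top"];S=D["scene"]
caps=dict(far_y=(302.2,158.3),left_b=(254,221.2),near_y=(324.9,270.7),right_b=(372.4,212.9))
hubs=dict(far_y=(315.9,189.2),left_b=(284.8,211),near_y=(305.8,242.2),right_b=(337.7,220.4))
for n,b in(("left_b",(288.3,189.5)),("right_b",(181.5,218.5)),("far_y",(258.1,247.3))):
    for m in("left_b","right_b","far_y"):
        p,e=tri(T,caps[m],S,b)
        if e<15:print("tri",m,p.round(1),round(e,1))
H=np.array([onz(T,*hubs[n],104) for n in hubs]);C=np.array([onz(T,*caps[n],141.7) for n in caps])
f=lambda p:(np.array([[p[0]+60*np.cos(p[2]+i*np.pi/2),p[1]+60*np.sin(p[2]+i*np.pi/2)] for i in range(4)])-H).ravel()
r=least_squares(f,[550,-86,.1]);print("centre",r.x.round(3),"res",r.fun.round(1))
Hf=f(r.x).reshape(4,2)+H
q1=np.arctan2(r.x[1],r.x[0]);print("q1",q1)
for i,n in enumerate(caps):
    d=C[i]-Hf[i];a=np.arctan2(d[1],d[0]);rad=r.x[2]+i*np.pi/2
    print(n,"hub",Hf[i].round(1),"cap",C[i].round(1),"L",np.hypot(*d).round(1),"armang",a.round(3),"ccw of radial",((a-rad+np.pi)%(2*np.pi)-np.pi).round(3),"pin@70",(Hf[i]+70*np.array([np.cos(a),np.sin(a)])).round(1))
E
```

```text
tri left_b [536.8  36.5 122.4] 2.9
tri right_b [ 554.4 -216.9  123.9] 1.8
tri far_y [673.4 -67.5 123.7] 1.3
centre [ 5.49471e+02 -8.70780e+01 -1.88000e-01] res [ 0.3  0.   0.8  1.  -0.6 -0.9 -0.5 -0.2]
q1 -0.15716809848568447
far_y hub [608.4 -98.3] cap [670.  -65.4] L 69.8 armang 0.49 ccw of radial 0.678 pin@70 [670.2 -65.3]
left_b hub [560.7 -28.1] cap [536.5  37. ] L 69.5 armang 1.927 ccw of radial 0.544 pin@70 [536.3  37.5]
near_y hub [490.5 -75.9] cap [ 432.6 -111.1] L 67.8 armang -2.595 ccw of radial 0.735 pin@70 [ 430.7 -112.3]
right_b hub [ 538.3 -146. ] cap [ 553.3 -213.1] L 68.7 armang -1.35 ccw of radial 0.408 pin@70 [ 553.6 -214.3]
```

```bash
cat > plan.py <<'E'
import sys,numpy as np
from workcell import ctrl
from scipy.spatial.transform import Rotation as Ro
HUB=dict(F=(608.4,-98.3),L=(560.7,-28.1),N=(490.5,-75.9),R=(538.3,-146.0));FL=dict(F=0,L=0,N=np.pi,R=np.pi)
def pose():
    o=ctrl.get_obs();R=Ro.from_rotvec(o["orientation"]).as_matrix();return o,np.array(o["ee_pos"]),np.arctan2(R[1,0],R[0,0])
def state(n):
    o,p,y=pose();d=p[:2]-HUB[n];a=np.arctan2(d[1],d[0]);s=np.array([np.sin(a),-np.cos(a)])
    print(n,"t",round(o["t"],2),"p",p.round(1),"yaw",y.round(3),"tcp ang",a.round(3),"r",np.hypot(*d).round(1),"resist",(-s@o["ft_force"][:2]).round(2),"F",np.round(o["ft_force"],1),"w",round(o["width"],1))
def go(n,arm,z,rows):   # rows of equal world steps with equal turns
    o,p,y=pose();t=np.r_[np.array(HUB[n])+70*np.array([np.cos(arm),np.sin(arm)]),z]
    ty=arm+FL[n];dy=(ty-y+np.pi)%(2*np.pi)-np.pi;D=(t-p)/rows
    print("target",t.round(1),"from",p.round(1),"turn",(-dy).round(3))
    for k in range(rows):
        q=y+k*dy/rows;c,s=np.cos(q),np.sin(q)
        print([round(v,4) for v in np.array([c*D[0]+s*D[1],s*D[0]-c*D[1],-D[2]])/1e3],round(-dy/rows,4))
E
python3 -c "
from plan import *
go('R',-1.35,172,10)"
```

```text
target [ 553.6 -214.3  172. ] from [ 278.8 -558.8  203.5] turn -1.329
[np.float64(0.04), np.float64(-0.0186), np.float64(0.0031)] -0.1329
[np.float64(0.0421), np.float64(-0.0131), np.float64(0.0031)] -0.1329
[np.float64(0.0434), np.float64(-0.0074), np.float64(0.0031)] -0.1329
[np.float64(0.044), np.float64(-0.0016), np.float64(0.0031)] -0.1329
[np.float64(0.0439), np.float64(0.0043), np.float64(0.0031)] -0.1329
[np.float64(0.0429), np.float64(0.01), np.float64(0.0031)] -0.1329
[np.float64(0.0412), np.float64(0.0156), np.float64(0.0031)] -0.1329
[np.float64(0.0388), np.float64(0.021), np.float64(0.0031)] -0.1329
[np.float64(0.0356), np.float64(0.0259), np.float64(0.0031)] -0.1329
[np.float64(0.0319), np.float64(0.0304), np.float64(0.0031)] -0.1329
```

>>> arm_command --series '[{"linear": [0.04, -0.0186, 0.003], "turn": -0.133}, {"linear": [0.042, -0.013, 0.003], "turn": -0.133}, {"linear": [0.0434, -0.0074, 0.003], "turn": -0.133}, {"linear": [0.044, -0.0016, 0.003], "turn": -0.133}, {"linear": [0.044, 0.0043, 0.003], "turn": -0.133}, {"linear": [0.043, 0.01, 0.003], "turn": -0.133}, {"linear": [0.0412, 0.0156, 0.003], "turn": -0.133}, {"linear": [0.0388, 0.021, 0.003], "turn": -0.133}, {"linear": [0.0356, 0.026, 0.003], "turn": -0.133}, {"linear": [0.032, 0.0304, 0.003], "turn": -0.133}]' --jaw -0.4

```text
t: 1.1
ee_pos: [554.5, -212.8, 173.8]
orientation: [-1.955, -2.459, 0.0]
ft_force: [0.6, -0.1, -0.0]
width: 26.1
grasp_force: 0.0
```

>>> arm_command --series '[{"linear": [0, 0, 0], "turn": 0}, {"linear": [0, 0, 0], "turn": 0}]'

```text
t: 1.3
ee_pos: [553.8, -213.6, 173.7]
orientation: [-1.96, -2.454, 0.001]
ft_force: [0.4, -0.3, -0.5]
width: 26.5
grasp_force: 0.0
```

```bash
python3 -c "
from plan import *
state('R');go('R',-1.35,127,4)"
```

```text
R t 1.3 p [ 553.8 -213.6  173.7] yaw 1.794 tcp ang -1.346 r 69.3 resist 0.31 F [ 0.4 -0.3 -0.5] w 26.5
target [ 553.6 -214.3  127. ] from [ 553.8 -213.6  173.7] turn 0.002
[np.float64(-0.0002), np.float64(-0.0001), np.float64(0.0117)] 0.0006
[np.float64(-0.0002), np.float64(-0.0001), np.float64(0.0117)] 0.0006
[np.float64(-0.0002), np.float64(-0.0001), np.float64(0.0117)] 0.0006
[np.float64(-0.0002), np.float64(-0.0001), np.float64(0.0117)] 0.0006
```

>>> arm_command --series '[{"linear": [0, 0, 0.012], "turn": 0}, {"linear": [0, 0, 0.008], "turn": 0}, {"linear": [0, 0, 0.004], "turn": 0}, {"linear": [0, 0, 0], "turn": 0}]'

```text
t: 1.7
ee_pos: [552.7, -215.0, 149.1]
orientation: [-1.963, -2.451, 0.001]
ft_force: [-0.1, 0.1, 0.4]
width: 26.8
grasp_force: 0.0
```

```bash
python3 - <<'E'
from plan import *
import cv2
state('R')
f=ctrl.get_image("scene")["frame"][150:270,110:310]
cv2.imwrite("pics/r1.png",cv2.resize(f,None,fx=4,fy=4,interpolation=cv2.INTER_CUBIC))
E
```

```text
R t 1.7 p [ 552.7 -215.   149.1] yaw 1.791 tcp ang -1.365 r 70.5 resist -0.08 F [-0.1  0.1  0.4] w 26.8
```

View pics/r1.png

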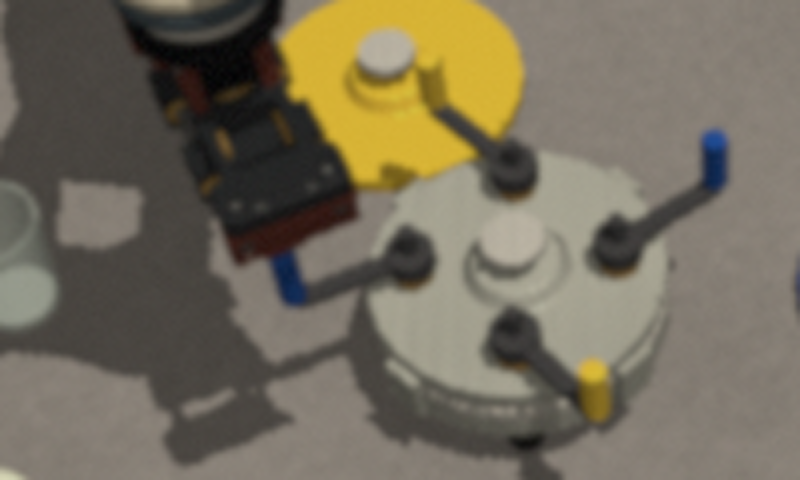

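Gripper is centred on the right blue pin (crop (285,275)), with no contact. I'll lower it and push.

>>> arm_command --series '[{"linear": [0, 0, 0.01], "turn": 0}, {"linear": [0, 0, 0.008], "turn": 0}, {"linear": [0, 0, 0.004], "turn": 0}, {"linear": [0, 0, 0], "turn": 0}]'

```text
t: 2.15
ee_pos: [553.3, -214.2, 127.2]
orientation: [-1.961, -2.453, 0.001]
ft_force: [0.0, 0.1, 1.1]
width: 26.7
grasp_force: 0.0
```

>>> arm_command --series '[{"linear": [0.0001, -0.0042, 0], "turn": 0.06}, {"linear": [0.0001, -0.0042, 0], "turn": 0.06}, {"linear": [0.0001, -0.0042, 0], "turn": 0.06}, {"linear": [0.0001, -0.0042, 0], "turn": 0.06}]'

```text
t: 2.55
ee_pos: [537.2, -216.3, 128.4]
orientation: [2.244, 2.198, 0.0]
ft_force: [-1.1, -0.1, -0.3]
width: 26.1
grasp_force: 0.0
```

```bash
python3 -c "
from plan import *
state('R')"
```

```text
R t 2.55 p [ 537.2 -216.3  128.4] yaw 1.55 tcp ang -1.586 r 70.3 resist -1.05 F [-1.1 -0.1 -0.3] w 26.1
```

```bash
python3 - <<'E'
from plan import *
import cv2
a=ctrl.get_image("scene")["frame"][150:270,130:270]
b=ctrl.get_image("top")["frame"][160:280,290:430]
state('R')
cv2.imwrite("pics/r2.png",np.hstack([cv2.resize(x,(400,343),interpolation=cv2.INTER_CUBIC) for x in(a,b)]))
E
```

```text
R t 2.65 p [ 536.9 -216.2  128.3] yaw 1.552 tcp ang -1.591 r 70.2 resist -0.67 F [-0.7 -0.3 -1.1] w 26.1
```

View pics/r2.png

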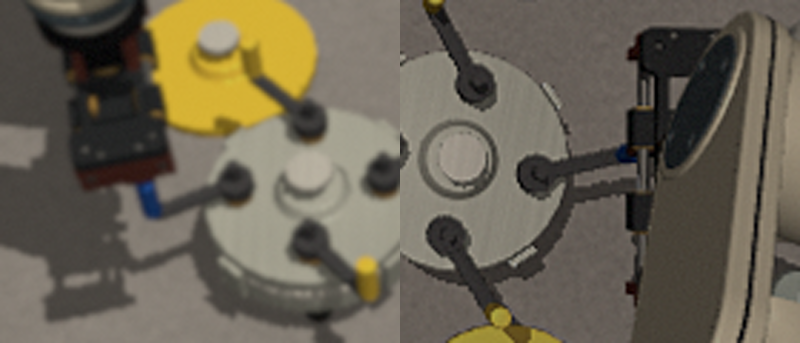

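>>> arm_command --series '[{"linear": [0.0001, -0.002, 0], "turn": 0.03}, {"linear": [0.0001, -0.002, 0], "turn": 0.03}, {"linear": [0, 0, 0], "turn": 0}]'

```text
t: 2.95
ee_pos: [533.0, -215.9, 128.2]
orientation: [-2.307, -2.132, 0.0]
ft_force: [-0.7, 0.8, -0.3]
width: 26.1
grasp_force: 0.0
```

```bash
python3 - <<'E'
from plan import *
from h import *
state('R')
for n,(x0,x1,y0,y1) in dict(top=(350,395,190,250),scene=(165,220,190,240)).items():
    d=ctrl.get_image(n);k=cv2.inRange(cv2.cvtColor(d["frame"],cv2.COLOR_BGR2HSV),(100,140,40),(125,255,255))[y0:y1,x0:x1]
    N,_,s,ce=cv2.connectedComponentsWithStats(k)
    for i in range(1,N):
        if s[i,4]>4: print(n,s[i]+[x0,y0,0,0,0],ce[i].round(1)+[x0,y0])
E
```

```text
R t 2.95 p [ 533.  -215.9  128.2] yaw 1.492 tcp ang -1.646 r 70.1 resist -0.77 F [-0.7  0.8 -0.3] w 26.1
top [366 211   4   4  14] [367.5 212.7]
scene [178 213   8  13  60] [181.6 218.8]
```

```bash
python3 - <<'E'
from plan import *
from h import *
o,p,y=pose();R=Ro.from_rotvec(o["orientation"]).as_matrix();out=[]
for n,(x0,x1,y0,y1) in dict(scene=(120,240,130,260),top=(310,430,150,280)).items():
    d=ctrl.get_image(n);f=cv2.resize(d["frame"][y0:y1,x0:x1],(400,433),interpolation=cv2.INTER_CUBIC)
    f=cv2.convertScaleAbs(f,alpha=1.6,beta=20)
    K=np.array([[d["fx"],0,d["cx"]],[0,d["fy"],d["cy"]],[0,0,1.]])
    def dot(q,c):
        u=cv2.projectPoints(np.array([q],float),np.array(d["rvec"],float),np.array(d["tvec"],float),K,np.array([d["k1"],0,0,0.]))[0][0,0]
        u=(u-[x0,y0])*400/120;cv2.circle(f,tuple(int(v) for v in u),3,c,-1);return u.round()
    for s in(-1,1):
        print(n,"tip",dot(p+R@[0,s*13,19],(0,255,0)),"root",dot(p+R@[0,s*13,-61],(0,0,255)))
    dot(np.array([553.6,-214.3,141.7]),(255,0,255));dot(np.array([553.6,-214.3,102]),(255,0,255))
    out.append(f)
cv2.imwrite("pics/r3.png",np.hstack(out))
E
```

```text
scene tip [204. 268.] root [182. 195.]
scene tip [206. 298.] root [184. 226.]
top tip [199. 262.] root [233. 261.]
top tip [201. 223.] root [235. 218.]
```

View pics/r3.png

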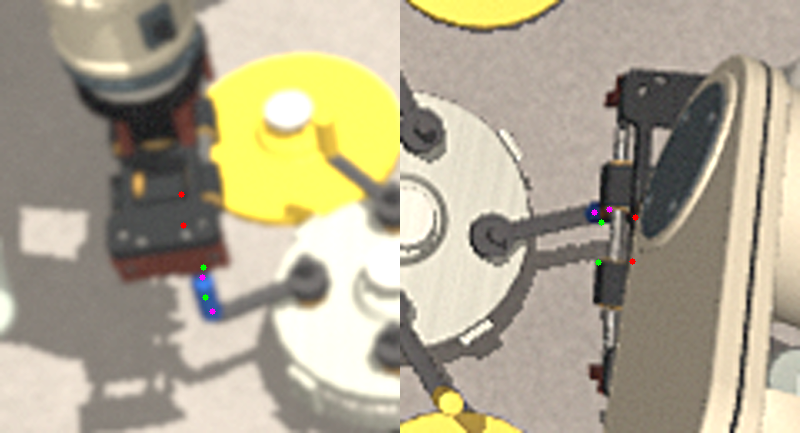

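```bash
python3 - <<'E'
from plan import *
from h import *
import pickle
D=pickle.load(open("d0.pkl","rb"))
o,p,y=pose();R=Ro.from_rotvec(o["orientation"]).as_matrix()
for n,(x0,y0) in dict(scene=(120,130),top=(310,150)).items():
    d=D[n];K=np.array([[d["fx"],0,d["cx"]],[0,d["fy"],d["cy"]],[0,0,1.]])
    print(n,"cam",ray(d,280,200)[0].round())
    for z in(-61,-100):
     for s in(-1,1):
      for x in(-37,37):
        u=cv2.projectPoints((p+R@[x,s*89,z]).reshape(1,1,3),np.array(d["rvec"],float),np.array(d["tvec"],float),K,np.array([d["k1"],0,0,0.]))[0][0,0]
        print("  z",z,"s",s,"x",x,((u-[x0,y0])*400/120).round())
E
```

```text
scene cam [1251. -148. 1041.]
  z -61 s -1 x -37 [121. 116.]
  z -61 s -1 x 37 [231. 101.]
  z -61 s 1 x -37 [129. 331.]
  z -61 s 1 x 37 [250. 312.]
  z -100 s -1 x -37 [108.  77.]
  z -100 s -1 x 37 [221.  61.]
  z -100 s 1 x -37 [115. 294.]
  z -100 s 1 x 37 [240. 275.]
top cam [513.  -0. 948.]
  z -61 s -1 x -37 [288. 394.]
  z -61 s -1 x 37 [163. 385.]
  z -61 s 1 x -37 [304.  96.]
  z -61 s 1 x 37 [181.  87.]
  z -100 s -1 x -37 [310. 400.]
  z -100 s -1 x 37 [179. 391.]
  z -100 s 1 x -37 [327.  87.]
  z -100 s 1 x 37 [198.  77.]
```

```bash
python3 - <<'E'
from plan import *
from h import *
import pickle
D=pickle.load(open("d0.pkl","rb"));d=D["scene"];f=d["frame"][40:160,0:100]
f=cv2.convertScaleAbs(cv2.resize(f,None,fx=4,fy=4,interpolation=cv2.INTER_CUBIC),alpha=1.6,beta=20)
p=np.array([279,-559,204.]);R=Ro.from_rotvec([-3.056,-.72,0]).as_matrix()
K=np.array([[d["fx"],0,d["cx"]],[0,d["fy"],d["cy"]],[0,0,1.]])
for q,c in [((0,s*44,z),(0,255,0)) for s in(-1,1) for z in(19,-61)]+[((x,s*89,-61),(0,0,255)) for s in(-1,1) for x in(-37,37)]:
    u=cv2.projectPoints((p+R@q).reshape(1,1,3),np.array(d["rvec"],float),np.array(d["tvec"],float),K,np.array([d["k1"],0,0,0.]))[0][0,0]
    u=(u-[0,40])*4;print(q,u.round());cv2.circle(f,tuple(int(v) for v in u),3,c,-1)
cv2.imwrite("pics/g0.png",f)
E
```

```text
(0, -44, 19) [129. 373.]
(0, -44, -61) [ 69. 271.]
(0, 44, 19) [-16. 446.]
(0, 44, -61) [-87. 345.]
(-37, -89, -61) [117. 203.]
(37, -89, -61) [174. 268.]
(-37, 89, -61) [-196.  348.]
(37, 89, -61) [-144.  422.]
```

View pics/g0.png

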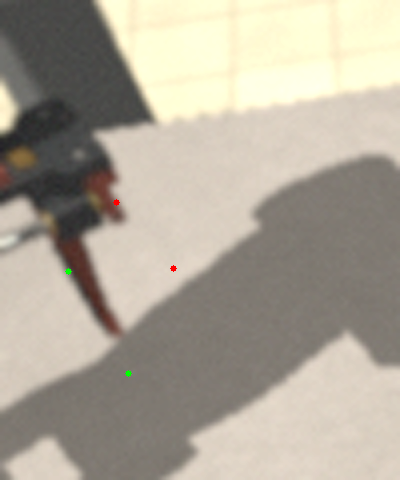

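Projecting the tool model onto the first scene image shows the real fingertips about 30 mm higher than assumed: seen at (115,332), predicted (129,373). So the fingers only passed over the pin. I'll go back over the pin and lower further, watching the force.

>>> arm_command --series '[{"linear": [0, 0.007, 0], "turn": -0.1}, {"linear": [0, 0.007, 0], "turn": -0.1}, {"linear": [0, 0.0065, 0], "turn": -0.1}, {"linear": [0, 0, 0], "turn": 0}]'

```text
t: 3.55
ee_pos: [554.4, -215.5, 128.2]
orientation: [1.96, 2.455, 0.0]
ft_force: [0.4, -0.1, 0.1]
width: 26.0
grasp_force: 0.0
```

>>> arm_command --series '[{"linear": [0, 0, 0.005], "turn": 0}, {"linear": [0, 0, 0.005], "turn": 0}, {"linear": [0, 0, 0.002], "turn": 0}, {"linear": [0, 0, 0], "turn": 0}]'

```text
t: 3.95
ee_pos: [553.0, -215.4, 115.5]
orientation: [-1.962, -2.452, 0.001]
ft_force: [-0.2, 0.2, 0.3]
width: 26.4
grasp_force: 0.0
```

```bash
python3 -c "
from plan import *
state('R')"
```

```text
R t 3.95 p [ 553.  -215.4  115.5] yaw 1.792 tcp ang -1.362 r 70.9 resist -0.11 F [-0.2  0.2  0.3] w 26.4
```

>>> arm_command --series '[{"linear": [0, 0, 0.005], "turn": 0}, {"linear": [0, 0, 0.005], "turn": 0}, {"linear": [0, 0, 0.002], "turn": 0}, {"linear": [0, 0, 0], "turn": 0}]'

```text
t: 4.35
ee_pos: [553.3, -215.4, 103.7]
orientation: [-1.961, -2.453, 0.0]
ft_force: [-1.1, -0.6, 1.2]
width: 26.7
grasp_force: 0.0
```

>>> arm_command --series '[{"linear": [0.0001, -0.004, 0], "turn": 0.057}, {"linear": [0.0001, -0.004, 0], "turn": 0.057}, {"linear": [0.0001, -0.002, 0], "turn": 0.029}, {"linear": [0, 0, 0], "turn": 0}]'

```text
t: 4.75
ee_pos: [544.4, -216.9, 104.4]
orientation: [2.131, 2.307, 0.001]
ft_force: [3.4, 1.1, -1.8]
width: 26.3
grasp_force: 1.9
```

```bash
python3 -c "
from plan import *
state('R')"
```

```text
R t 4.75 p [ 544.4 -216.9  104.4] yaw 1.65 tcp ang -1.486 r 71.2 resist 3.52 F [ 3.4  1.1 -1.8] w 26.3
```

>>> arm_command --series '[{"linear": [0.0001, -0.004, 0], "turn": 0.057}, {"linear": [0.0001, -0.004, 0], "turn": 0.057}, {"linear": [0.0001, -0.004, 0], "turn": 0.057}, {"linear": [0.0001, -0.004, 0], "turn": 0.057}, {"linear": [0.0001, -0.004, 0], "turn": 0.057}]'

```text
t: 5.25
ee_pos: [524.7, -216.1, 104.4]
orientation: [2.438, 1.979, 0.001]
ft_force: [4.7, 0.0, -2.7]
width: 26.1
grasp_force: 2.2
```

```bash
python3 -c "
from plan import *
state('R')"
```

```text
R t 5.25 p [ 524.7 -216.1  104.4] yaw 1.364 tcp ang -1.762 r 71.4 resist 4.65 F [ 4.7  0.  -2.7] w 26.1
```

>>> arm_command --series '[{"linear": [0.0001, -0.004, 0], "turn": 0.057}, {"linear": [0.0001, -0.004, 0], "turn": 0.057}, {"linear": [0.0001, -0.004, 0], "turn": 0.057}, {"linear": [0.0001, -0.004, 0], "turn": 0.057}, {"linear": [0.0001, -0.004, 0], "turn": 0.057}, {"linear": [0, 0, 0], "turn": 0}]'

```text
t: 5.85
ee_pos: [505.6, -209.6, 104.4]
orientation: [2.693, 1.615, 0.001]
ft_force: [3.4, -2.4, -2.9]
width: 26.2
grasp_force: 2.1
```

```bash
python3 -c "
from plan import *
state('R')"
```

```text
R t 5.85 p [ 505.6 -209.6  104.4] yaw 1.081 tcp ang -2.045 r 71.5 resist 4.12 F [ 3.4 -2.4 -2.9] w 26.2
```

>>> arm_command --series '[{"linear": [0, 0.004, 0], "turn": 0}, {"linear": [0, 0, -0.025], "turn": 0}, {"linear": [0, 0, -0.025], "turn": 0}, {"linear": [0, 0, 0], "turn": 0}]'

```text
t: 6.25
ee_pos: [510.2, -211.7, 157.0]
orientation: [2.691, 1.615, 0.003]
ft_force: [0.3, -0.7, 0.0]
width: 26.5
grasp_force: 0.0
```

```bash
python3 -c "
from plan import *
state('R');go('L',1.927-.03,155,6)"
```

```text
R t 6.25 p [ 510.2 -211.7  157. ] yaw 1.081 tcp ang -1.974 r 71.5 resist 0.52 F [ 0.3 -0.7  0. ] w 26.5
target [538.3  38.2 155. ] from [ 510.2 -211.7  157. ] turn -0.816
[np.float64(0.039), np.float64(-0.0155), np.float64(0.0003)] -0.1359
[np.float64(0.0407), np.float64(-0.01), np.float64(0.0003)] -0.1359
[np.float64(0.0417), np.float64(-0.0044), np.float64(0.0003)] -0.1359
[np.float64(0.0419), np.float64(0.0013), np.float64(0.0003)] -0.1359
[np.float64(0.0413), np.float64(0.0069), np.float64(0.0003)] -0.1359
[np.float64(0.04), np.float64(0.0125), np.float64(0.0003)] -0.1359
```

>>> arm_command --series '[{"linear": [0.039, -0.0155, 0], "turn": -0.136}, {"linear": [0.0407, -0.01, 0], "turn": -0.136}, {"linear": [0.0417, -0.0044, 0], "turn": -0.136}, {"linear": [0.0419, 0.0013, 0], "turn": -0.136}, {"linear": [0.0413, 0.007, 0], "turn": -0.136}, {"linear": [0.04, 0.0125, 0], "turn": -0.136}, {"linear": [0, 0, 0], "turn": 0}, {"linear": [0, 0, 0], "turn": 0}]'

```text
t: 7.05
ee_pos: [536.4, 39.6, 153.3]
orientation: [-1.83, -2.552, 0.002]
ft_force: [0.4, 0.2, -0.7]
width: 26.1
grasp_force: 0.0
```

```bash
python3 -c "
from plan import *
state('L');go('L',1.927-.03,104,4)"
```

```text
L t 7.05 p [536.4  39.6 153.3] yaw 1.898 tcp ang 1.915 r 71.9 resist -0.45 F [ 0.4  0.2 -0.7] w 26.1
target [538.3  38.2 104. ] from [536.4  39.6 153.3] turn 0.001
[np.float64(-0.0005), np.float64(0.0003), np.float64(0.0123)] 0.0002
[np.float64(-0.0005), np.float64(0.0003), np.float64(0.0123)] 0.0002
[np.float64(-0.0005), np.float64(0.0003), np.float64(0.0123)] 0.0002
[np.float64(-0.0005), np.float64(0.0003), np.float64(0.0123)] 0.0002
```

>>> arm_command --series '[{"linear": [-0.002, 0.001, 0.01], "turn": 0}, {"linear": [0, 0, 0.01], "turn": 0}, {"linear": [0, 0, 0.006], "turn": 0}, {"linear": [0, 0, 0], "turn": 0}]'

```text
t: 7.45
ee_pos: [537.7, 36.5, 126.7]
orientation: [-1.833, -2.548, 0.003]
ft_force: [-0.5, -0.1, -0.1]
width: 26.1
grasp_force: 0.0
```

```bash
python3 -c "
from plan import *
state('L')"
```

```text
L t 7.45 p [537.7  36.5 126.7] yaw 1.894 tcp ang 1.914 r 68.6 resist 0.49 F [-0.5 -0.1 -0.1] w 26.1
```

>>> arm_command --series '[{"linear": [0, 0, 0.01], "turn": 0}, {"linear": [0, 0, 0.009], "turn": 0}, {"linear": [0, 0, 0.004], "turn": 0}, {"linear": [0, 0, 0], "turn": 0}, {"linear": [-0.0001, 0.004, 0], "turn": 0.057}, {"linear": [-0.0001, 0.004, 0], "turn": 0.057}, {"linear": [-0.0001, 0.004, 0], "turn": 0.057}]'

```text
t: 8.15
ee_pos: [549.0, 40.0, 104.8]
orientation: [-2.045, -2.382, 0.004]
ft_force: [-3.9, -2.6, -1.2]
width: 26.6
grasp_force: 1.8
```

```bash
python3 -c "
from plan import *
state('L')"
```

```text
L t 8.15 p [549.   40.  104.8] yaw 1.723 tcp ang 1.741 r 69.1 resist 4.26 F [-3.9 -2.6 -1.2] w 26.6
```

>>> arm_command --series '[{"linear": [-0.0001, 0.004, 0], "turn": 0.057}, {"linear": [-0.0001, 0.004, 0], "turn": 0.057}, {"linear": [-0.0001, 0.004, 0], "turn": 0.057}, {"linear": [-0.0001, 0.004, 0], "turn": 0.057}, {"linear": [-0.0001, 0.004, 0], "turn": 0.057}, {"linear": [-0.0001, 0.004, 0], "turn": 0.057}, {"linear": [-0.0001, 0.004, 0], "turn": 0.057}, {"linear": [-0.0001, 0.004, 0], "turn": 0.057}, {"linear": [-0.0001, 0.004, 0], "turn": 0.057}, {"linear": [0, 0, 0], "turn": 0}]'

```text
t: 9.15
ee_pos: [584.4, 37.0, 104.4]
orientation: [-2.581, -1.787, 0.004]
ft_force: [-3.7, 1.5, -3.4]
width: 26.4
grasp_force: 2.0
```

```bash
python3 -c "
from plan import *
state('L')"
```

```text
L t 9.15 p [584.4  37.  104.4] yaw 1.211 tcp ang 1.221 r 69.3 resist 3.99 F [-3.7  1.5 -3.4] w 26.4
```

>>> arm_command --series '[{"linear": [0, -0.004, 0], "turn": 0}, {"linear": [0, 0, -0.025], "turn": 0}, {"linear": [0, 0, -0.025], "turn": 0}, {"linear": [0, 0, 0], "turn": 0}]'

```text
t: 9.55
ee_pos: [585.1, 38.3, 159.1]
orientation: [2.577, 1.788, 0.011]
ft_force: [0.3, 0.0, -0.0]
width: 26.4
grasp_force: 0.0
```

```bash
python3 - <<'E'
from plan import *
from h import *
state('L');go('F',.49-.03,155,6)
# progress: blue caps as seen in top
d=ctrl.get_image("top");k=cv2.inRange(cv2.cvtColor(d["frame"],cv2.COLOR_BGR2HSV),(100,140,60),(125,255,255))
N,_,s,ce=cv2.connectedComponentsWithStats(k)
for i in range(1,N):
    if 8<s[i,4]<80:
        for n in "LR":
            q=onz(d,*ce[i],138.5)-HUB[n]
            if np.hypot(*q)<85:print(n,s[i],np.hypot(*q).round(1),np.arctan2(q[1],q[0]).round(3))
E
```

```text
L t 9.55 p [585.1  38.3 159.1] yaw 1.213 tcp ang 1.218 r 70.7 resist -0.28 F [ 0.3  0.  -0. ] w 26.4
target [671.1 -67.2 155. ] from [585.1  38.3 159.1] turn 0.753
[np.float64(-0.0115), np.float64(0.0196), np.float64(0.0007)] 0.1255
[np.float64(-0.0089), np.float64(0.0209), np.float64(0.0007)] 0.1255
[np.float64(-0.0062), np.float64(0.0218), np.float64(0.0007)] 0.1255
[np.float64(-0.0034), np.float64(0.0224), np.float64(0.0007)] 0.1255
[np.float64(-0.0006), np.float64(0.0227), np.float64(0.0007)] 0.1255
[np.float64(0.0022), np.float64(0.0226), np.float64(0.0007)] 0.1255
R [367 229   8   7  40] 68.1 -1.956
```

>>> arm_command --series '[{"linear": [-0.0115, 0.0196, 0.0007], "turn": 0.1255}, {"linear": [-0.009, 0.021, 0.0007], "turn": 0.1255}, {"linear": [-0.0062, 0.0218, 0.0007], "turn": 0.1255}, {"linear": [-0.0034, 0.0224, 0.0007], "turn": 0.1255}, {"linear": [-0.0006, 0.0227, 0.0007], "turn": 0.1255}, {"linear": [0.0022, 0.0226, 0.0007], "turn": 0.1255}, {"linear": [0, 0, 0], "turn": 0}, {"linear": [0, 0, 0.01], "turn": 0}, {"linear": [0, 0, 0], "turn": 0}]'

```text
t: 10.5
ee_pos: [666.0, -66.7, 138.7]
orientation: [-3.057, -0.718, 0.006]
ft_force: [0.1, 0.3, -0.4]
width: 26.4
grasp_force: 0.0
```

```bash
python3 -c "
from plan import *
state('F');go('F',.49-.03,128,2)"
```

```text
F t 10.5 p [666.  -66.7 138.7] yaw 0.461 tcp ang 0.501 r 65.7 resist 0.22 F [ 0.1  0.3 -0.4] w 26.4
target [671.1 -67.2 128. ] from [666.  -66.7 138.7] turn 0.001
[np.float64(0.0022), np.float64(0.0014), np.float64(0.0053)] 0.0007
[np.float64(0.0022), np.float64(0.0014), np.float64(0.0053)] 0.0007
```

>>> arm_command --series '[{"linear": [0.005, 0.0022, 0], "turn": 0}, {"linear": [0, 0, 0.006], "turn": 0}, {"linear": [0, 0, 0.006], "turn": 0}, {"linear": [0, 0, 0], "turn": 0}]'

```text
t: 10.9
ee_pos: [672.7, -67.0, 127.8]
orientation: [-3.058, -0.715, 0.003]
ft_force: [0.5, -0.4, -0.5]
width: 26.2
grasp_force: 0.0
```

```bash
python3 -c "
from plan import *
state('F')"
```

```text
F t 10.9 p [672.7 -67.  127.8] yaw 0.459 tcp ang 0.453 r 71.5 resist -0.61 F [ 0.5 -0.4 -0.5] w 26.2
```

>>> arm_command --series '[{"linear": [0, 0, 0.01], "turn": 0}, {"linear": [0, 0, 0.009], "turn": 0}, {"linear": [0, 0, 0.004], "turn": 0}, {"linear": [0, 0, 0], "turn": 0}, {"linear": [-0.0001, 0.004, 0], "turn": 0.057}, {"linear": [-0.0001, 0.004, 0], "turn": 0.057}, {"linear": [-0.0001, 0.004, 0], "turn": 0.057}]'

```text
t: 11.6
ee_pos: [677.2, -77.7, 105.7]
orientation: [-3.108, -0.446, 0.002]
ft_force: [-1.3, 4.0, -1.7]
width: 26.2
grasp_force: 2.1
```

```bash
python3 -c "
from plan import *
state('F')"
```

```text
F t 11.6 p [677.2 -77.7 105.7] yaw 0.285 tcp ang 0.29 r 71.9 resist 4.15 F [-1.3  4.  -1.7] w 26.2
```

>>> arm_command --series '[{"linear": [-0.0001, 0.004, 0], "turn": 0.057}, {"linear": [-0.0001, 0.004, 0], "turn": 0.057}, {"linear": [-0.0001, 0.004, 0], "turn": 0.057}, {"linear": [-0.0001, 0.004, 0], "turn": 0.057}, {"linear": [-0.0001, 0.004, 0], "turn": 0.057}, {"linear": [-0.0001, 0.004, 0], "turn": 0.057}, {"linear": [-0.0001, 0.004, 0], "turn": 0.057}, {"linear": [-0.0001, 0.004, 0], "turn": 0.057}, {"linear": [0, 0, 0], "turn": 0}]'

```text
t: 12.5
ee_pos: [679.7, -109.6, 105.6]
orientation: [-3.129, 0.265, 0.001]
ft_force: [0.5, 4.4, -2.0]
width: 26.4
grasp_force: 2.0
```

```bash
python3 -c "
from plan import *
state('F')"
```

```text
F t 12.5 p [ 679.7 -109.6  105.6] yaw -0.169 tcp ang -0.158 r 72.2 resist 4.47 F [ 0.5  4.4 -2. ] w 26.4
```

>>> arm_command --series '[{"linear": [-0.0001, 0.004, 0], "turn": 0.057}, {"linear": [0, 0, 0], "turn": 0}]'

```text
t: 12.7
ee_pos: [679.1, -113.7, 105.8]
orientation: [-3.121, 0.352, 0.001]
ft_force: [1.1, 3.6, -3.0]
width: 26.3
grasp_force: 2.0
```

>>> arm_command --series '[{"linear": [0, -0.004, 0], "turn": 0}, {"linear": [0, 0, -0.025], "turn": 0}, {"linear": [0, 0, -0.025], "turn": 0}, {"linear": [0, 0, 0], "turn": 0}]'

```text
t: 13.1
ee_pos: [682.9, -110.9, 160.3]
orientation: [3.121, -0.35, 0.012]
ft_force: [0.8, 0.4, 0.1]
width: 26.5
grasp_force: 0.0
```

```bash
python3 -c "
from plan import *
state('F');go('N',-2.595-.03,152,6)"
```

```text
F t 13.1 p [ 682.9 -110.9  160.3] yaw -0.223 tcp ang -0.167 r 75.5 resist 0.56 F [0.8 0.4 0.1] w 26.5
target [ 429.6 -110.5  152. ] from [ 682.9 -110.9  160.3] turn -0.74
[np.float64(-0.0412), np.float64(0.0093), np.float64(0.0014)] -0.1233
[np.float64(-0.042), np.float64(0.0041), np.float64(0.0014)] -0.1233
[np.float64(-0.0422), np.float64(-0.0011), np.float64(0.0014)] -0.1233
[np.float64(-0.0417), np.float64(-0.0062), np.float64(0.0014)] -0.1233
[np.float64(-0.0407), np.float64(-0.0113), np.float64(0.0014)] -0.1233
[np.float64(-0.039), np.float64(-0.0162), np.float64(0.0014)] -0.1233
```

>>> arm_command --series '[{"linear": [-0.0412, 0.0093, 0.001], "turn": -0.1233}, {"linear": [-0.042, 0.004, 0.001], "turn": -0.1233}, {"linear": [-0.042, -0.001, 0.001], "turn": -0.1233}, {"linear": [-0.0417, -0.0062, 0.001], "turn": -0.1233}, {"linear": [-0.0407, -0.0113, 0.001], "turn": -0.1233}, {"linear": [-0.039, -0.0162, 0.001], "turn": -0.1233}, {"linear": [0, 0, 0], "turn": 0}, {"linear": [0, 0, 0.01], "turn": 0}, {"linear": [0, 0, 0], "turn": 0}]'

```text
t: 14.0
ee_pos: [427.8, -109.5, 139.1]
orientation: [3.038, 0.799, -0.0]
ft_force: [0.3, 0.5, 0.9]
width: 26.2
grasp_force: 0.0
```

```bash
python3 -c "
from plan import *
state('N');go('N',-2.595-.03,128,2)"
```

```text
N t 14.0 p [ 427.8 -109.5  139.1] yaw 0.514 tcp ang -2.65 r 71.2 resist -0.27 F [0.3 0.5 0.9] w 26.2
target [ 429.6 -110.5  128. ] from [ 427.8 -109.5  139.1] turn -0.002
[np.float64(0.0006), np.float64(0.0009), np.float64(0.0055)] -0.0012
[np.float64(0.0006), np.float64(0.0009), np.float64(0.0055)] -0.0012
```

>>> arm_command --series '[{"linear": [0.002, 0.002, 0], "turn": 0}, {"linear": [0, 0, 0.006], "turn": 0}, {"linear": [0, 0, 0.006], "turn": 0}, {"linear": [0, 0, 0], "turn": 0}]'

```text
t: 14.4
ee_pos: [429.3, -109.9, 126.9]
orientation: [-3.037, -0.799, 0.003]
ft_force: [-0.4, 0.9, -0.1]
width: 26.2
grasp_force: 0.0
```

```bash
python3 -c "
from plan import *
state('N')"
```

```text
N t 14.4 p [ 429.3 -109.9  126.9] yaw 0.515 tcp ang -2.635 r 70.0 resist -1.01 F [-0.4  0.9 -0.1] w 26.2
```

>>> arm_command --series '[{"linear": [0, 0, 0.01], "turn": 0}, {"linear": [0, 0, 0.009], "turn": 0}, {"linear": [0, 0, 0.004], "turn": 0}, {"linear": [0, 0, 0], "turn": 0}, {"linear": [0.0001, -0.004, 0], "turn": 0.057}, {"linear": [0.0001, -0.004, 0], "turn": 0.057}, {"linear": [0.0001, -0.004, 0], "turn": 0.057}]'

```text
t: 15.1
ee_pos: [425.8, -99.8, 105.3]
orientation: [3.094, 0.533, 0.003]
ft_force: [1.5, -3.3, -3.4]
width: 26.5
grasp_force: 2.3
```

```bash
python3 -c "
from plan import *
state('N')"
```

```text
N t 15.1 p [425.8 -99.8 105.3] yaw 0.341 tcp ang -2.787 r 69.0 resist 3.65 F [ 1.5 -3.3 -3.4] w 26.5
```

>>> arm_command --series '[{"linear": [0.0001, -0.004, 0], "turn": 0.057}, {"linear": [0.0001, -0.004, 0], "turn": 0.057}, {"linear": [0.0001, -0.004, 0], "turn": 0.057}, {"linear": [0.0001, -0.004, 0], "turn": 0.057}, {"linear": [0.0001, -0.004, 0], "turn": 0.057}, {"linear": [0.0001, -0.004, 0], "turn": 0.057}, {"linear": [0.0001, -0.004, 0], "turn": 0.057}, {"linear": [0.0001, -0.004, 0], "turn": 0.057}, {"linear": [0, 0, 0], "turn": 0}]'

```text
t: 16.0
ee_pos: [421.0, -67.9, 105.0]
orientation: [3.136, -0.176, 0.0]
ft_force: [-0.0, -4.4, -2.9]
width: 26.6
grasp_force: 2.0
```

```bash
python3 -c "
from plan import *
state('N')"
```

```text
N t 16.0 p [421.  -67.9 105. ] yaw -0.112 tcp ang 3.027 r 69.9 resist 4.37 F [-0.  -4.4 -2.9] w 26.6
```

>>> arm_command --series '[{"linear": [0.0001, -0.004, 0], "turn": 0.057}, {"linear": [0, 0, 0], "turn": 0}, {"linear": [0, 0, 0], "turn": 0}, {"linear": [0, 0, 0], "turn": 0}]'

```text
t: 16.4
ee_pos: [421.5, -64.0, 105.0]
orientation: [3.13, -0.263, 0.0]
ft_force: [-0.0, -4.0, -2.8]
width: 26.5
grasp_force: 2.0
```

>>> arm_command --series '[{"linear": [0.0001, -0.004, 0], "turn": 0.057}, {"linear": [0.0001, -0.004, 0], "turn": 0.057}, {"linear": [0.0001, -0.004, 0], "turn": 0.057}, {"linear": [0.0001, -0.004, 0], "turn": 0.057}, {"linear": [0.0001, -0.004, 0], "turn": 0.057}, {"linear": [0.0001, -0.004, 0], "turn": 0.057}, {"linear": [0, 0, 0], "turn": 0}]'

```text
t: 17.1
ee_pos: [428.6, -41.1, 104.7]
orientation: [3.039, -0.793, -0.003]
ft_force: [-1.2, -4.7, -1.8]
width: 26.1
grasp_force: 2.3
```

```bash
python3 -c "
from plan import *
state('N')"
```

```text
N t 17.1 p [428.6 -41.1 104.7] yaw -0.511 tcp ang 2.629 r 71.0 resist 4.7 F [-1.2 -4.7 -1.8] w 26.1
```

>>> arm_command --series '[{"linear": [0.0001, -0.003, 0], "turn": 0.043}, {"linear": [0, -0.002, 0], "turn": 0.028}, {"linear": [0, 0, 0], "turn": 0}]'

```text
t: 17.4
ee_pos: [431.0, -37.0, 104.6]
orientation: [3.01, -0.899, -0.003]
ft_force: [-3.0, -4.5, -3.3]
width: 26.5
grasp_force: 2.5
```

```bash
python3 -c "
from plan import *
state('N')"
```

```text
N t 17.4 p [431.  -37.  104.6] yaw -0.581 tcp ang 2.562 r 71.1 resist 5.4 F [-3.  -4.5 -3.3] w 26.5
```

>>> arm_command --series '[{"linear": [0, -0.001, 0], "turn": 0.014}, {"linear": [0, -0.001, 0], "turn": 0.014}, {"linear": [0, 0, 0], "turn": 0}]'

```text
t: 17.7
ee_pos: [432.0, -35.4, 104.6]
orientation: [2.997, -0.941, -0.003]
ft_force: [-2.3, -4.7, -4.1]
width: 26.7
grasp_force: 2.6
```

>>> arm_command --series '[{"linear": [0, -0.001, 0], "turn": 0.014}, {"linear": [0, -0.001, 0], "turn": 0.014}, {"linear": [0, 0, 0], "turn": 0}]'

```text
t: 18.0
ee_pos: [433.1, -33.8, 104.6]
orientation: [2.983, -0.982, -0.003]
ft_force: [-1.8, -4.8, -3.2]
width: 26.2
grasp_force: 2.6
```

>>> arm_command --series '[{"linear": [0, -0.001, 0], "turn": 0.014}, {"linear": [0, -0.001, 0], "turn": 0.014}, {"linear": [0, 0, 0], "turn": 0}]'

```text
t: 18.3
ee_pos: [434.2, -32.2, 104.6]
orientation: [2.969, -1.024, -0.003]
ft_force: [-2.8, -4.2, -3.4]
width: 26.3
grasp_force: 2.6
```

>>> arm_command --series '[{"linear": [0, -0.001, 0], "turn": 0.014}, {"linear": [0, -0.001, 0], "turn": 0.014}, {"linear": [0, 0, 0], "turn": 0}]'

```text
t: 18.6
ee_pos: [435.3, -30.6, 104.5]
orientation: [2.955, -1.066, -0.004]
ft_force: [-3.1, -4.3, -4.0]
width: 26.4
grasp_force: 2.6
```

>>> arm_command --series '[{"linear": [0, -0.001, 0], "turn": 0.014}, {"linear": [0, -0.001, 0], "turn": 0.014}, {"linear": [0, 0, 0], "turn": 0}]'

```text
t: 18.9
ee_pos: [436.6, -29.0, 104.5]
orientation: [2.939, -1.107, -0.004]
ft_force: [-3.4, -4.2, -4.5]
width: 26.1
grasp_force: 2.6
```

>>> arm_command --series '[{"linear": [0, -0.001, 0], "turn": 0.014}, {"linear": [0, -0.001, 0], "turn": 0.014}, {"linear": [0, 0, 0], "turn": 0}]'

```text
t: 19.2
ee_pos: [437.9, -27.6, 104.5]
orientation: [2.923, -1.148, -0.004]
ft_force: [-2.0, -3.8, -3.6]
width: 26.1
grasp_force: 2.6
```

>>> arm_command --series '[{"linear": [0, -0.0011, 0], "turn": 0.0155}, {"linear": [0, -0.0011, 0], "turn": 0.0155}, {"linear": [0, 0, 0], "turn": 0}]'

```text
t: 19.5
ee_pos: [439.3, -25.9, 104.5]
orientation: [2.905, -1.193, -0.004]
ft_force: [-3.3, -4.6, -4.2]
width: 26.5
grasp_force: 2.6
```

>>> arm_command --series '[{"linear": [0, -0.0011, 0], "turn": 0.0155}, {"linear": [0, -0.0011, 0], "turn": 0.0155}, {"linear": [0, 0, 0], "turn": 0}]'

```text
t: 19.8
ee_pos: [440.8, -24.4, 104.5]
orientation: [2.886, -1.238, -0.005]
ft_force: [-2.1, -3.2, -3.7]
width: 26.5
grasp_force: 2.6
```

>>> arm_command --series '[{"linear": [0, -0.0011, 0], "turn": 0.0155}, {"linear": [0, -0.0011, 0], "turn": 0.0155}, {"linear": [0, 0, 0], "turn": 0}]'

```text
t: 20.1
ee_pos: [442.3, -22.9, 104.4]
orientation: [2.867, -1.283, -0.005]
ft_force: [-3.6, -4.6, -4.0]
width: 26.5
grasp_force: 2.6
```

>>> arm_command --series '[{"linear": [0, -0.0011, 0], "turn": 0.0155}, {"linear": [0, -0.0011, 0], "turn": 0.0155}, {"linear": [0, 0, 0], "turn": 0}]'

```text
t: 20.4
ee_pos: [443.9, -21.4, 104.4]
orientation: [2.846, -1.327, -0.005]
ft_force: [-3.1, -3.3, -3.3]
width: 26.4
grasp_force: 2.6
```

>>> arm_command --series '[{"linear": [0, -0.0011, 0], "turn": 0.0155}, {"linear": [0, -0.0011, 0], "turn": 0.0155}, {"linear": [0, 0, 0], "turn": 0}]'

```text
t: 20.7
ee_pos: [445.5, -20.0, 104.4]
orientation: [2.825, -1.371, -0.005]
ft_force: [-4.0, -3.5, -4.4]
width: 26.2
grasp_force: 2.6
```

>>> arm_command --series '[{"linear": [0, -0.0011, 0], "turn": 0.0155}, {"linear": [0, -0.0011, 0], "turn": 0.0155}, {"linear": [0, 0, 0], "turn": 0}]'

```text
t: 21.0
ee_pos: [447.2, -18.7, 104.3]
orientation: [2.804, -1.414, -0.006]
ft_force: [-3.6, -2.6, -3.9]
width: 26.2
grasp_force: 2.6
```

>>> arm_command --series '[{"linear": [0, -0.0011, 0], "turn": 0.0155}, {"linear": [0, -0.0011, 0], "turn": 0.0155}, {"linear": [0, 0, 0], "turn": 0}]'

```text
t: 21.3
ee_pos: [448.9, -17.3, 104.3]
orientation: [2.781, -1.457, -0.006]
ft_force: [-4.0, -3.4, -4.0]
width: 26.4
grasp_force: 2.6
```

```bash
python3 -c "
from plan import *
state('N')"
```

```text
N t 21.3 p [448.9 -17.3 104.3] yaw -0.965 tcp ang 2.189 r 71.9 resist 5.25 F [-4.  -3.4 -4. ] w 26.4
```

>>> arm_command --series '[{"linear": [0, -0.001, 0], "turn": 0.014}, {"linear": [0, -0.001, 0], "turn": 0.014}, {"linear": [0, 0, 0], "turn": 0}]'

```text
t: 21.6
ee_pos: [450.4, -16.2, 104.3]
orientation: [2.761, -1.496, -0.006]
ft_force: [-4.9, -3.6, -4.1]
width: 26.2
grasp_force: 2.6
```

>>> arm_command --series '[{"linear": [0, -0.001, 0], "turn": 0.014}, {"linear": [0, -0.0005, 0], "turn": 0.007}, {"linear": [0, 0, 0], "turn": 0}]'

```text
t: 21.9
ee_pos: [451.4, -15.5, 104.2]
orientation: [2.745, -1.524, -0.007]
ft_force: [-6.0, -4.1, -4.7]
width: 26.7
grasp_force: 3.1
```

>>> arm_command --series '[{"linear": [0, -0.0006, 0], "turn": 0.008}, {"linear": [0, 0, 0], "turn": 0}, {"linear": [0, 0, 0], "turn": 0}]'

```text
t: 22.2
ee_pos: [451.7, -15.3, 104.2]
orientation: [2.738, -1.535, -0.007]
ft_force: [-4.7, -3.9, -4.8]
width: 26.6
grasp_force: 3.4
```

>>> arm_command --series '[{"linear": [0, -0.0008, 0], "turn": 0.01}, {"linear": [0, 0, 0], "turn": 0}, {"linear": [0, 0, 0], "turn": 0}]'

```text
t: 22.5
ee_pos: [451.8, -15.4, 104.1]
orientation: [2.733, -1.548, -0.01]
ft_force: [-7.5, -2.7, -1.3]
width: 26.2
grasp_force: 3.6
```

>>> arm_command --series '[{"linear": [0, -0.001, 0], "turn": 0.01}, {"linear": [0, 0, 0], "turn": 0}]'

```text
t: 22.7
ee_pos: [451.9, -16.0, 104.0]
orientation: [-2.725, 1.559, 0.015]
ft_force: [-7.6, -0.1, 0.2]
width: 26.5
grasp_force: 3.7
```

```bash
python3 -c "
from plan import *
state('N');print(pose()[0]['grasp_force'])"
```

```text
N t 22.7 p [451.9 -16.  104. ] yaw -1.04 tcp ang 2.143 r 71.2 resist 6.41 F [-7.6 -0.1  0.2] w 26.5
3.7253938615322113
```

>>> arm_command --series '[{"linear": [0, 0.006, 0], "turn": 0}, {"linear": [0, 0, 0], "turn": 0}, {"linear": [0, 0, -0.025], "turn": 0}, {"linear": [0, 0, -0.025], "turn": 0}, {"linear": [0, 0, 0], "turn": 0}]'

```text
t: 23.2
ee_pos: [453.7, -19.7, 158.0]
orientation: [-2.719, 1.557, -0.007]
ft_force: [0.9, -0.0, -0.5]
width: 26.8
grasp_force: 0.0
```

```bash
python3 - <<'E'
from plan import *
from h import *
d=ctrl.get_image("top")
state('N');go('F',-.13-.03,150,7)
h=cv2.cvtColor(d["frame"],cv2.COLOR_BGR2HSV)
for c,lo,hi in(("b",100,125),("y",18,32)):
    N,_,s,ce=cv2.connectedComponentsWithStats(cv2.inRange(h,(lo,140,60),(hi,255,255)))
    for i in range(1,N):
        if 8<s[i,4]<80:
            for n in HUB:
                q=onz(d,*ce[i],138.5 if n!='N' else 135.5)-HUB[n]
                if 55<np.hypot(*q)<85:print(c,n,s[i],np.hypot(*q).round(1),np.arctan2(q[1],q[0]).round(3))
E
```

```text
N t 23.25 p [452.5 -19.6 156.5] yaw -1.041 tcp ang 2.165 r 67.9 resist 0.84 F [-0.6 -0.6 -0.4] w 26.3
target [ 677.5 -109.5  150. ] from [452.5 -19.6 156.5] turn -0.881
[np.float64(0.0273), np.float64(-0.0212), np.float64(0.0009)] -0.1258
[np.float64(0.0298), np.float64(-0.0176), np.float64(0.0009)] -0.1258
[np.float64(0.0317), np.float64(-0.0138), np.float64(0.0009)] -0.1258
[np.float64(0.0332), np.float64(-0.0097), np.float64(0.0009)] -0.1258
[np.float64(0.0342), np.float64(-0.0054), np.float64(0.0009)] -0.1258
[np.float64(0.0346), np.float64(-0.0011), np.float64(0.0009)] -0.1258
[np.float64(0.0345), np.float64(0.0032), np.float64(0.0009)] -0.1258
b L [249 199   7   7  36] 70.7 1.332
b R [367 229   8   7  40] 68.1 -1.956
```

>>> arm_command --series '[{"linear": [0.0273, -0.0212, 0.001], "turn": -0.126}, {"linear": [0.0298, -0.0176, 0.001], "turn": -0.126}, {"linear": [0.0317, -0.0138, 0.001], "turn": -0.126}, {"linear": [0.0332, -0.0097, 0.001], "turn": -0.126}, {"linear": [0.0342, -0.0054, 0.001], "turn": -0.126}, {"linear": [0.0346, -0.0011, 0.001], "turn": -0.126}, {"linear": [0.0345, 0.0032, 0.001], "turn": -0.126}, {"linear": [0, 0, 0], "turn": 0}, {"linear": [0, 0, 0], "turn": 0}]'

```text
t: 24.15
ee_pos: [674.8, -109.3, 145.7]
orientation: [-3.126, 0.252, 0.004]
ft_force: [-0.2, 0.4, -0.3]
width: 26.6
grasp_force: 0.0
```

```bash
python3 -c "
from plan import *
state('F');go('F',-.16,105,5);print(pose()[0]['qpos'])"
```

```text
F t 24.15 p [ 674.8 -109.3  145.7] yaw -0.161 tcp ang -0.164 r 67.3 resist 0.34 F [-0.2  0.4 -0.3] w 26.6
target [ 677.5 -109.5  105. ] from [ 674.8 -109.3  145.7] turn -0.001
[np.float64(0.0005), np.float64(-0.0001), np.float64(0.0081)] -0.0002
[np.float64(0.0005), np.float64(-0.0001), np.float64(0.0081)] -0.0002
[np.float64(0.0005), np.float64(-0.0001), np.float64(0.0081)] -0.0002
[np.float64(0.0005), np.float64(-0.0001), np.float64(0.0081)] -0.0002
[np.float64(0.0005), np.float64(-0.0001), np.float64(0.0081)] -0.0002
[-0.18063675  0.57262032  1.52780401  0.00645207  1.04399431  1.54774866]
```

>>> arm_command --series '[{"linear": [0.004, 0, 0.01], "turn": 0}, {"linear": [0, 0, 0.01], "turn": 0}, {"linear": [0, 0, 0.01], "turn": 0}, {"linear": [0, 0, 0.008], "turn": 0}, {"linear": [0, 0, 0.004], "turn": 0}, {"linear": [0, 0, 0], "turn": 0}]'

```text
t: 24.75
ee_pos: [678.8, -109.7, 104.6]
orientation: [-3.126, 0.25, 0.002]
ft_force: [-0.7, -0.4, -0.2]
width: 26.4
grasp_force: 0.0
```

>>> arm_command --series '[{"linear": [-0.0001, 0.004, 0], "turn": 0.057}, {"linear": [-0.0001, 0.004, 0], "turn": 0.057}, {"linear": [-0.0001, 0.004, 0], "turn": 0.057}, {"linear": [-0.0001, 0.004, 0], "turn": 0.057}, {"linear": [-0.0001, 0.004, 0], "turn": 0.057}, {"linear": [-0.0001, 0.004, 0], "turn": 0.057}, {"linear": [-0.0001, 0.004, 0], "turn": 0.057}, {"linear": [-0.0001, 0.004, 0], "turn": 0.057}, {"linear": [0, 0, 0], "turn": 0}]'

```text
t: 25.65
ee_pos: [667.8, -138.7, 105.5]
orientation: [-2.988, 0.951, 0.001]
ft_force: [2.2, 3.3, -2.6]
width: 26.4
grasp_force: 2.2
```

```bash
python3 -c "
from plan import *
state('F')"
```

```text
F t 25.65 p [ 667.8 -138.7  105.5] yaw -0.616 tcp ang -0.597 r 71.9 resist 3.95 F [ 2.2  3.3 -2.6] w 26.4
```

>>> arm_command --series '[{"linear": [-0.0001, 0.0025, 0], "turn": 0.035}, {"linear": [-0.0001, 0.0025, 0], "turn": 0.035}, {"linear": [0, 0.002, 0], "turn": 0.028}, {"linear": [0, 0, 0], "turn": 0}]'

```text
t: 26.05
ee_pos: [663.6, -144.4, 105.5]
orientation: [-2.939, 1.094, 0.001]
ft_force: [3.1, 4.2, -3.8]
width: 26.4
grasp_force: 2.4
```

>>> arm_command --series '[{"linear": [0, 0.0012, 0], "turn": 0.017}, {"linear": [0, 0.0012, 0], "turn": 0.017}, {"linear": [0, 0.0011, 0], "turn": 0.016}, {"linear": [0, 0, 0], "turn": 0}]'

```text
t: 26.45
ee_pos: [661.2, -147.2, 105.4]
orientation: [-2.911, 1.167, 0.002]
ft_force: [3.5, 3.9, -3.6]
width: 26.6
grasp_force: 2.4
```

>>> arm_command --series '[{"linear": [0, 0.0012, 0], "turn": 0.017}, {"linear": [0, 0.0012, 0], "turn": 0.017}, {"linear": [0, 0.0011, 0], "turn": 0.016}, {"linear": [0, 0, 0], "turn": 0}]'

```text
t: 26.85
ee_pos: [658.7, -149.8, 105.4]
orientation: [-2.881, 1.24, 0.002]
ft_force: [3.2, 4.0, -3.8]
width: 26.1
grasp_force: 2.4
```

>>> arm_command --series '[{"linear": [0, 0.0012, 0], "turn": 0.017}, {"linear": [0, 0.0012, 0], "turn": 0.017}, {"linear": [0, 0.0011, 0], "turn": 0.016}, {"linear": [0, 0, 0], "turn": 0}]'

```text
t: 27.25
ee_pos: [656.0, -152.2, 105.4]
orientation: [-2.849, 1.311, 0.002]
ft_force: [3.9, 3.4, -3.2]
width: 26.3
grasp_force: 2.5
```

>>> arm_command --series '[{"linear": [0, 0.0014, 0], "turn": 0.02}, {"linear": [0, 0.0013, 0], "turn": 0.019}, {"linear": [0, 0.0013, 0], "turn": 0.019}, {"linear": [0, 0, 0], "turn": 0}]'

```text
t: 27.65
ee_pos: [653.0, -154.8, 105.4]
orientation: [-2.81, 1.393, 0.002]
ft_force: [4.6, 3.8, -3.5]
width: 26.4
grasp_force: 2.5
```

>>> arm_command --series '[{"linear": [0, 0.0014, 0], "turn": 0.02}, {"linear": [0, 0.0013, 0], "turn": 0.019}, {"linear": [0, 0.0013, 0], "turn": 0.019}, {"linear": [0, 0, 0], "turn": 0}]'

```text
t: 28.05
ee_pos: [650.1, -156.7, 105.4]
orientation: [-2.768, 1.474, 0.002]
ft_force: [5.7, 4.9, -4.7]
width: 26.0
grasp_force: 3.6
```

>>> arm_command --series '[{"linear": [0, 0.0008, 0], "turn": 0.01}, {"linear": [0, 0, 0], "turn": 0}]'

```text
t: 28.25
ee_pos: [649.7, -157.0, 105.5]
orientation: [-2.76, 1.487, 0.002]
ft_force: [6.3, 5.8, -4.6]
width: 26.8
grasp_force: 4.0
```

>>> arm_command --series '[{"linear": [0, -0.007, 0], "turn": 0}, {"linear": [0, 0, 0], "turn": 0}, {"linear": [0, 0, -0.025], "turn": 0}, {"linear": [0, 0, -0.025], "turn": 0}, {"linear": [0, 0, 0], "turn": 0}, {"linear": [0, 0, 0], "turn": 0}]'

```text
t: 28.85
ee_pos: [654.4, -154.5, 155.6]
orientation: [-2.761, 1.489, 0.002]
ft_force: [-0.8, 0.4, 0.4]
width: 26.2
grasp_force: 0.0
```

```bash
python3 -c "
from plan import *
state('F');go('L',1.29,150,16)"
```

```text
F t 28.85 p [ 654.4 -154.5  155.6] yaw -0.989 tcp ang -0.884 r 72.6 resist -0.37 F [-0.8  0.4  0.4] w 26.2
target [580.1  39.2 150. ] from [ 654.4 -154.5  155.6] turn -2.279
[np.float64(-0.0127), np.float64(-0.0028), np.float64(0.0004)] -0.1424
[np.float64(-0.0121), np.float64(-0.0045), np.float64(0.0004)] -0.1424
[np.float64(-0.0114), np.float64(-0.0062), np.float64(0.0004)] -0.1424
[np.float64(-0.0104), np.float64(-0.0078), np.float64(0.0004)] -0.1424
[np.float64(-0.0092), np.float64(-0.0092), np.float64(0.0004)] -0.1424
[np.float64(-0.0078), np.float64(-0.0104), np.float64(0.0004)] -0.1424
[np.float64(-0.0062), np.float64(-0.0114), np.float64(0.0004)] -0.1424
[np.float64(-0.0045), np.float64(-0.0121), np.float64(0.0004)] -0.1424
[np.float64(-0.0028), np.float64(-0.0127), np.float64(0.0004)] -0.1424
[np.float64(-0.001), np.float64(-0.0129), np.float64(0.0004)] -0.1424
[np.float64(0.0009), np.float64(-0.0129), np.float64(0.0004)] -0.1424
[np.float64(0.0027), np.float64(-0.0127), np.float64(0.0004)] -0.1424
[np.float64(0.0045), np.float64(-0.0122), np.float64(0.0004)] -0.1424
[np.float64(0.0062), np.float64(-0.0114), np.float64(0.0004)] -0.1424
[np.float64(0.0077), np.float64(-0.0104), np.float64(0.0004)] -0.1424
[np.float64(0.0091), np.float64(-0.0092), np.float64(0.0004)] -0.1424
```

>>> arm_command --series '[{"linear": [-0.0127, -0.0028, 0], "turn": -0.1424}, {"linear": [-0.0121, -0.0045, 0], "turn": -0.1424}, {"linear": [-0.0114, -0.0062, 0], "turn": -0.1424}, {"linear": [-0.0104, -0.0078, 0], "turn": -0.1424}, {"linear": [-0.0092, -0.0092, 0], "turn": -0.1424}, {"linear": [-0.0078, -0.0104, 0], "turn": -0.1424}, {"linear": [-0.0062, -0.0114, 0], "turn": -0.1424}, {"linear": [-0.0045, -0.0121, 0], "turn": -0.1424}, {"linear": [-0.0028, -0.0127, 0], "turn": -0.1424}, {"linear": [-0.001, -0.0129, 0], "turn": -0.1424}]'

```text
t: 29.85
ee_pos: [606.7, -32.5, 154.3]
orientation: [-3.06, -0.686, 0.002]
ft_force: [0.5, -0.2, -0.0]
width: 26.4
grasp_force: 0.0
```

>>> arm_command --series '[{"linear": [0.0009, -0.0129, 0.001], "turn": -0.1424}, {"linear": [0.0027, -0.0127, 0.001], "turn": -0.1424}, {"linear": [0.0045, -0.0122, 0.001], "turn": -0.1424}, {"linear": [0.0062, -0.0114, 0.001], "turn": -0.1424}, {"linear": [0.0077, -0.0104, 0.001], "turn": -0.1424}, {"linear": [0.0091, -0.0092, 0.001], "turn": -0.1424}, {"linear": [0, 0, 0], "turn": 0}, {"linear": [0, 0, 0], "turn": 0}]'

```text
t: 30.65
ee_pos: [579.7, 39.6, 149.4]
orientation: [-2.51, -1.881, -0.003]
ft_force: [0.8, 0.1, -0.0]
width: 26.6
grasp_force: 0.0
```

```bash
python3 -c "
from plan import *
state('L')"
```

```text
L t 30.65 p [579.7  39.6 149.4] yaw 1.286 tcp ang 1.296 r 70.3 resist -0.7 F [ 0.8  0.1 -0. ] w 26.6
```

>>> arm_command --series '[{"linear": [0, 0, 0.01], "turn": 0}, {"linear": [0, 0, 0.01], "turn": 0}, {"linear": [0, 0, 0.01], "turn": 0}, {"linear": [0, 0, 0.01], "turn": 0}, {"linear": [0, 0, 0.004], "turn": 0}, {"linear": [0, 0, 0], "turn": 0}]'

```text
t: 31.25
ee_pos: [579.8, 40.0, 105.3]
orientation: [-2.508, -1.884, -0.003]
ft_force: [0.1, -0.5, -0.2]
width: 26.5
grasp_force: 0.0
```

>>> arm_command --series '[{"linear": [-0.0001, 0.004, 0], "turn": 0.057}, {"linear": [-0.0001, 0.004, 0], "turn": 0.057}, {"linear": [-0.0001, 0.004, 0], "turn": 0.057}, {"linear": [-0.0001, 0.004, 0], "turn": 0.057}, {"linear": [-0.0001, 0.004, 0], "turn": 0.057}, {"linear": [-0.0001, 0.004, 0], "turn": 0.057}, {"linear": [-0.0001, 0.004, 0], "turn": 0.057}, {"linear": [-0.0001, 0.004, 0], "turn": 0.057}, {"linear": [-0.0001, 0.004, 0], "turn": 0.057}, {"linear": [0, 0, 0], "turn": 0}]'

```text
t: 32.25
ee_pos: [610.4, 22.2, 105.9]
orientation: [-2.903, -1.185, -0.002]
ft_force: [-2.0, 3.0, -1.8]
width: 26.4
grasp_force: 1.7
```

```bash
python3 -c "
from plan import *
state('L')"
```

```text
L t 32.25 p [610.4  22.2 105.9] yaw 0.775 tcp ang 0.792 r 70.7 resist 3.56 F [-2.   3.  -1.8] w 26.4
```

>>> arm_command --series '[{"linear": [-0.0001, 0.0015, 0], "turn": 0.022}, {"linear": [0, 0.0015, 0], "turn": 0.021}, {"linear": [0, 0.0015, 0], "turn": 0.021}, {"linear": [0, 0, 0], "turn": 0}]'

```text
t: 32.65
ee_pos: [614.1, 18.5, 106.2]
orientation: [-2.94, -1.092, -0.004]
ft_force: [-1.8, 3.0, -2.2]
width: 26.8
grasp_force: 1.8
```

```bash
cat > nxt.py <<'E'
import plan,numpy as np
o,p,y=plan.pose();g=o["grasp_force"];lead=2*g*.28
plan.state('L');print("grasp",g)
ty=np.array([np.sin(y),-np.cos(y),0]);q=p+ty*(lead-7)+[0,0,48]
plan.pose=lambda:(o,q,y)
plan.go('R',-1.98,148,7)
E
python3 nxt.py
```

```text
L t 32.65 p [614.1  18.5 106.2] yaw 0.711 tcp ang 0.718 r 70.9 resist 3.42 F [-1.8  3.  -2.2] w 26.8
grasp 1.8046025186777115
target [ 510.4 -210.2  148. ] from [610.2  23.1 154.2] turn -0.45
[np.float64(-0.0326), np.float64(0.0159), np.float64(0.0009)] -0.0643
[np.float64(-0.0335), np.float64(0.0138), np.float64(0.0009)] -0.0643
[np.float64(-0.0343), np.float64(0.0116), np.float64(0.0009)] -0.0643
[np.float64(-0.035), np.float64(0.0094), np.float64(0.0009)] -0.0643
[np.float64(-0.0355), np.float64(0.0071), np.float64(0.0009)] -0.0643
[np.float64(-0.0359), np.float64(0.0048), np.float64(0.0009)] -0.0643
[np.float64(-0.0362), np.float64(0.0025), np.float64(0.0009)] -0.0643
```

>>> arm_command --series '[{"linear": [-0.0001, 0.0017, 0], "turn": 0.024}, {"linear": [0, 0.0017, 0], "turn": 0.024}, {"linear": [0, 0.0016, 0], "turn": 0.023}, {"linear": [0, 0, 0], "turn": 0}]'

```text
t: 33.05
ee_pos: [617.4, 14.4, 106.2]
orientation: [-2.978, -0.986, -0.004]
ft_force: [-1.5, 3.3, -3.8]
width: 26.3
grasp_force: 1.8
```

```bash
python3 nxt.py
```

```text
L t 33.05 p [617.4  14.4 106.2] yaw 0.64 tcp ang 0.644 r 70.9 resist 3.54 F [-1.5  3.3 -3.8] w 26.3
grasp 1.7569420114159584
target [ 510.4 -210.2  148. ] from [613.8  19.3 154.2] turn -0.522
[np.float64(-0.0314), np.float64(0.0175), np.float64(0.0009)] -0.0745
[np.float64(-0.0326), np.float64(0.0151), np.float64(0.0009)] -0.0745
[np.float64(-0.0337), np.float64(0.0126), np.float64(0.0009)] -0.0745
[np.float64(-0.0345), np.float64(0.0101), np.float64(0.0009)] -0.0745
[np.float64(-0.0352), np.float64(0.0075), np.float64(0.0009)] -0.0745
[np.float64(-0.0356), np.float64(0.0048), np.float64(0.0009)] -0.0745
[np.float64(-0.0359), np.float64(0.0022), np.float64(0.0009)] -0.0745
```

>>> arm_command --series '[{"linear": [-0.0001, 0.0017, 0], "turn": 0.024}, {"linear": [0, 0.0017, 0], "turn": 0.024}, {"linear": [0, 0.0016, 0], "turn": 0.023}, {"linear": [0, 0, 0], "turn": 0}]'

```text
t: 33.45
ee_pos: [620.2, 10.3, 106.2]
orientation: [-3.011, -0.88, -0.003]
ft_force: [-1.2, 3.8, -2.4]
width: 25.8
grasp_force: 1.8
```

```bash
python3 nxt.py
```

```text
L t 33.45 p [620.2  10.3 106.2] yaw 0.569 tcp ang 0.574 r 70.8 resist 3.89 F [-1.2  3.8 -2.4] w 25.8
grasp 1.7787659168243408
target [ 510.4 -210.2  148. ] from [617.   15.4 154.2] turn -0.593
[np.float64(-0.0302), np.float64(0.019), np.float64(0.0009)] -0.0847
[np.float64(-0.0317), np.float64(0.0163), np.float64(0.0009)] -0.0847
[np.float64(-0.0329), np.float64(0.0136), np.float64(0.0009)] -0.0847
[np.float64(-0.034), np.float64(0.0108), np.float64(0.0009)] -0.0847
[np.float64(-0.0348), np.float64(0.0079), np.float64(0.0009)] -0.0847
[np.float64(-0.0353), np.float64(0.0049), np.float64(0.0009)] -0.0847
[np.float64(-0.0356), np.float64(0.0019), np.float64(0.0009)] -0.0847
```

>>> arm_command --series '[{"linear": [-0.0001, 0.0017, 0], "turn": 0.024}, {"linear": [0, 0.0017, 0], "turn": 0.024}, {"linear": [0, 0.0016, 0], "turn": 0.023}, {"linear": [0, 0, 0], "turn": 0}]'

```text
t: 33.85
ee_pos: [622.7, 6.0, 106.2]
orientation: [-3.04, -0.773, -0.003]
ft_force: [-1.7, 3.1, -2.8]
width: 26.2
grasp_force: 1.8
```

```bash
python3 nxt.py
```

```text
L t 33.85 p [622.7   6.  106.2] yaw 0.498 tcp ang 0.503 r 70.7 resist 3.54 F [-1.7  3.1 -2.8] w 26.2
grasp 1.7857960984110832
target [ 510.4 -210.2  148. ] from [619.8  11.3 154.2] turn -0.664
[np.float64(-0.0288), np.float64(0.0203), np.float64(0.0009)] -0.0948
[np.float64(-0.0306), np.float64(0.0175), np.float64(0.0009)] -0.0948
[np.float64(-0.0322), np.float64(0.0145), np.float64(0.0009)] -0.0948
[np.float64(-0.0334), np.float64(0.0114), np.float64(0.0009)] -0.0948
[np.float64(-0.0343), np.float64(0.0082), np.float64(0.0009)] -0.0948
[np.float64(-0.0349), np.float64(0.0049), np.float64(0.0009)] -0.0948
[np.float64(-0.0353), np.float64(0.0016), np.float64(0.0009)] -0.0948
```

>>> arm_command --series '[{"linear": [-0.0001, 0.0017, 0], "turn": 0.024}, {"linear": [0, 0.0017, 0], "turn": 0.024}, {"linear": [0, 0.0016, 0], "turn": 0.023}, {"linear": [0, 0, 0], "turn": 0}]'

```text
t: 34.25
ee_pos: [624.5, 2.1, 106.0]
orientation: [-3.065, -0.663, -0.002]
ft_force: [-2.4, 6.2, -1.9]
width: 26.3
grasp_force: 3.5
```

>>> arm_command --series '[{"linear": [0, -0.007, 0], "turn": 0}, {"linear": [0, 0, 0], "turn": 0}, {"linear": [0, 0, -0.023], "turn": 0}, {"linear": [0, 0, -0.022], "turn": 0}, {"linear": [0, 0, 0], "turn": 0}]'

```text
t: 34.75
ee_pos: [624.6, 7.3, 154.6]
orientation: [-3.067, -0.666, -0.013]
ft_force: [0.2, 0.0, -0.1]
width: 26.2
grasp_force: 0.0
```

>>> arm_command --series '[{"linear": [-0.0274, 0.0216, 0], "turn": -0.105}, {"linear": [-0.0295, 0.0186, 0], "turn": -0.105}, {"linear": [-0.0313, 0.0154, 0], "turn": -0.105}, {"linear": [-0.0328, 0.0121, 0], "turn": -0.105}, {"linear": [-0.0338, 0.0086, 0], "turn": -0.105}, {"linear": [-0.0346, 0.005, 0], "turn": -0.105}, {"linear": [-0.0349, 0.0013, 0], "turn": -0.105}, {"linear": [0, 0, 0], "turn": 0}, {"linear": [0, 0, 0], "turn": 0}, {"linear": [0, 0, 0], "turn": 0}]'

```text
t: 35.75
ee_pos: [510.4, -209.0, 149.7]
orientation: [-2.622, -1.722, -0.005]
ft_force: [-0.6, 0.1, -0.5]
width: 26.4
grasp_force: 0.0
```

>>> arm_command --series '[{"linear": [0, 0, 0.009], "turn": 0}, {"linear": [0, 0, 0.009], "turn": 0}, {"linear": [0, 0, 0.009], "turn": 0}, {"linear": [0, 0, 0.009], "turn": 0}, {"linear": [0, 0, 0.006], "turn": 0}, {"linear": [0, 0, 0.003], "turn": 0}, {"linear": [0, 0, 0], "turn": 0}]'

```text
t: 36.45
ee_pos: [509.8, -209.1, 104.4]
orientation: [-2.621, -1.723, -0.004]
ft_force: [0.1, -0.2, -0.9]
width: 26.1
grasp_force: 0.0
```

>>> arm_command --series '[{"linear": [0.0001, -0.004, 0], "turn": 0.057}, {"linear": [0.0001, -0.004, 0], "turn": 0.057}, {"linear": [0.0001, -0.004, 0], "turn": 0.057}, {"linear": [0.0001, -0.004, 0], "turn": 0.057}, {"linear": [0.0001, -0.004, 0], "turn": 0.057}, {"linear": [0.0001, -0.004, 0], "turn": 0.057}, {"linear": [0.0001, -0.004, 0], "turn": 0.057}, {"linear": [0.0001, -0.004, 0], "turn": 0.057}, {"linear": [0.0001, -0.004, 0], "turn": 0.057}, {"linear": [0, 0, 0], "turn": 0}]'

```text
t: 37.45
ee_pos: [482.8, -188.0, 105.6]
orientation: [-2.974, -1.002, -0.006]
ft_force: [1.8, -3.4, -2.4]
width: 26.5
grasp_force: 1.8
```

```bash
python3 -c "
from plan import *
state('R')"
```

```text
R t 37.45 p [ 482.8 -188.   105.6] yaw 0.65 tcp ang -2.494 r 69.6 resist 3.8 F [ 1.8 -3.4 -2.4] w 26.5
```

>>> arm_command --series '[{"linear": [0.0001, -0.002, 0], "turn": 0.029}, {"linear": [0.0001, -0.002, 0], "turn": 0.029}, {"linear": [0, -0.002, 0], "turn": 0.029}, {"linear": [0, 0, 0], "turn": 0}]'

```text
t: 37.85
ee_pos: [479.3, -183.0, 105.4]
orientation: [-3.014, -0.874, -0.005]
ft_force: [1.8, -2.8, -2.0]
width: 26.4
grasp_force: 1.9
```

>>> arm_command --series '[{"linear": [0.0001, -0.0017, 0], "turn": 0.024}, {"linear": [0, -0.0017, 0], "turn": 0.024}, {"linear": [0, -0.0016, 0], "turn": 0.023}, {"linear": [0, 0, 0], "turn": 0}]'

```text
t: 38.25
ee_pos: [476.1, -177.9, 105.1]
orientation: [-3.042, -0.763, -0.003]
ft_force: [2.7, -3.1, -2.5]
width: 26.2
grasp_force: 1.8
```

>>> arm_command --series '[{"linear": [0.0001, -0.0017, 0], "turn": 0.024}, {"linear": [0, -0.0017, 0], "turn": 0.024}, {"linear": [0, -0.0016, 0], "turn": 0.023}, {"linear": [0, 0, 0], "turn": 0}]'

```text
t: 38.65
ee_pos: [474.5, -173.9, 105.3]
orientation: [-3.069, -0.654, -0.004]
ft_force: [2.7, -5.9, -3.9]
width: 26.4
grasp_force: 3.2
```

>>> arm_command --series '[{"linear": [0, -0.001, 0], "turn": 0.012}, {"linear": [0, 0, 0], "turn": 0}, {"linear": [0, 0, 0], "turn": 0}]'

```text
t: 38.95
ee_pos: [474.4, -173.3, 105.4]
orientation: [-3.073, -0.636, -0.005]
ft_force: [3.1, -5.8, -4.1]
width: 26.4
grasp_force: 3.7
```

>>> arm_command --series '[{"linear": [0, 0.007, 0], "turn": 0}, {"linear": [0, 0, 0], "turn": 0}, {"linear": [0, 0, -0.025], "turn": 0}, {"linear": [0, 0, -0.025], "turn": 0}, {"linear": [0, 0, -0.02], "turn": 0}, {"linear": [0, 0, 0], "turn": 0}, {"linear": [0, 0, 0], "turn": 0}]'

```text
t: 39.65
ee_pos: [475.7, -179.0, 174.8]
orientation: [-3.071, -0.637, -0.002]
ft_force: [-0.2, 0.3, 0.3]
width: 26.5
grasp_force: 0.0
```

R is also home: the force rose with almost no motion, and the gripper is now clear. Handing in.

```bash
python3 -c "
from workcell import ctrl
print(ctrl.close_job())"
```

```text
the job is handed in; nothing more can be done
None
```

I brought all four nuts half-way down in opposite pairs, tightened each to its stop by feel (about 6.5–8.6 N) and handed the job in at about 40 s with the gripper clear; no verdict came back, cover level and seating were not re-checked by camera, and the near yellow nut is least certain because the wrist reached its joint limit there.

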